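Sort slab-glass offcuts into their sample trays

ROBOT

A 6-joint arm with a two-finger parallel gripper is mounted at the origin on the work surface. World frame = base frame: x ahead of the robot, y to its left, z up, the work surface at z = 0. Lengths are in m, angles in rad, forces in N, time in s.
With the tool pointing down it reaches from about 0.3 to 0.75 m from the base axis. Payload 8.5 kg.
Tool frame: the origin (TCP) lies at the very end of the fingers, on their centre line; the grasp point (between the pads) lies 19 mm behind it; z points along the fingers, y is the line along which they close (so a half turn about z gives the same grasp; the last joint's range is limited). The gripper opens to 88 mm and grips with 3 to 60 N. Pads are 18 mm wide; open, the fingers measure 123 mm over their backs; the gripper's body (75 mm by 187 mm) begins 45 mm behind the grasp point.
Start: joints at [1.081, 0.381, 1.297, -0, 1.464, -0.215], TCP at [0.149, 0.529, 0.204] pointing down, gripper open.
Joint ranges: [-3.11, 3.11], [-0.89, 2.33], [0.22, 2.48], [-1.42, 4.56], [0.17, 2.85], [-2.88, 2.88]. Speed limits (rad/s): [2.39, 2.39, 3.14, 3.14, 3.14, 3.14].

INTERFACE

Orientations are given as a rotation vector (axis times angle).
In Python, from rig import ctrl, vision, ticket gives the robot as it stands. The module is installed in compiled form; this text tells all that it offers.
- The arm moves only by the tool drive_tool, never from a script. Its argument "moves" is a list of rows, each a list of 2 entries, a list of its own where there are three numbers: the shift along the tool's x, y, z in shares of 1 m (1.0 is 1 m), then the turn, a rotation vector about the tool's x, y, z in shares of 360 degrees (1.0 is 360 degrees). A call has 1 to 5 rows; each row is the pose to reach, as a shift and turn from the pose commanded when the call began, along the tool's axes at that moment; what a row does not reach only later rows make up. A row lasts 1/10 s, in which the tool goes at most 50 mm and 8.59 degrees, less where a joint would pass 70% of its speed; a pose out of reach is approached as far as the arm can. Shift and turn numbers lie between -1 and 1, and a call with a number outside is refused. A call with a gripper value outside its range is refused whole. "grip" is the opening, from 0 (shut) to 1 (fully open), set as the call begins (left out, the last holds). The fingers move at their own pace and stop on an object; "force" is the grip in N (left out, the last holds). Time passes only in rows, so rows that repeat a pose let the fingers close. It gives the time, the measured TCP pose, the force, the opening and the grip force at its end, in the units of the state.
- ctrl.sense(): the state, without advancing time (a new reading comes with each control period).
- vision.get_image(name): name is "side" or "top" or "wrist"; returns (picture, depth): 384x512x3 uint8, blue, green, red; 384x512 float32, m along the optical axis (not along the pixel's ray), 0 where there is no reading.
- vision.camera_model(name): a dict with "mtx" (3x3 intrinsics, pixels), "D" ([k1, k2, p1, p2, k3] as OpenCV has them; the pictures are not rectified), "rvec" (rotation vector, rad) and "tvec" (3), from world to camera coordinates, as OpenCV has them; the wrist camera has in their place "hand_eye" (4x4, takes a point from camera to tool coordinates, whose origin is the TCP and whose axes are the flange's). Camera axes: x right, y down, z forward; pixel columns grow to the right and rows downward; lengths in m; the calibration is good to about 2 mm. A picture is of the moment at which its call begins: read the wrist's pose just before it. camera_model takes no time and is no camera call.
- ticket.hand_in(): hands the job in; it is judged then, once.
Trained networks look in the newest picture that a camera, given by its name, has taken for a name from the list of things; names that differ only in an ending like _2 or _b are one class to them, and where a whole thing is asked for, a point or a joint stands for the part that bears it (a point fixed in the world has none). Each returns a list of dicts, best first, with "confidence" (0 to 1); they miss things now and then, are a little off and sometimes report something else, mostly with a low value. They report only what shows in the picture. A call takes as long as a camera call.
- vision.boxes_of(camera, query): "location" ([column, row] in pixels, amid what is visible of it).
- vision.outline_of(camera, query): "pixels" (384x512 bool, what is visible of it) and "location" ([column, row] in pixels, amid what is visible of it).
The state is a dict: "t": time; "q": joint angles; "joint_velocities": joint speeds; "joint_efforts": joint torques, N m; "tool_pos": TCP position; "orientation": TCP orientation; "force": force on the tool from outside, world axes, zero at the start; "torque": the same for the moment, N m; "gripper_width": finger opening in m; "finger_force": force on a finger pad.
Only numpy, scipy, OpenCV 4.12 (cv2) and the standard library are available. Lean on these libraries where they do the work, as an engineer would, in place of code of your own. Each camera call takes 0.05 s, during which the arm holds its last target. There are 200 camera calls.

TASK

Sort the five loose pieces of green slab glass into the three wooden trays: each piece goes into the tray that carries a bonded sample of its shape (both squares, both discs, and the one bar), lying flat on the tray's floor beside its fellow, not stacked and not resting on the rim. It is glass, so set each piece down rather than dropping it, and leave the flux jar and the roll of copper foil where they are.

Things in the scene. Friction and masses are not known exactly. Their poses are not given: they have to be found in the camera images.
- square_a: Loose square block of opaque green slab glass, 42 x 42 mm, 22 mm thick, about 0.1 kg, lying flat on the table. Origin at the centre of its underside, x and y square to its sides, z up.
- square_b: Loose square block of opaque green slab glass, 42 x 42 mm, 22 mm thick, about 0.1 kg, lying flat on the table. Origin at the centre of its underside, x and y square to its sides, z up. The same as square_a.
- disc_a: Loose round disc of opaque green slab glass, diameter 44 mm, 22 mm thick, about 0.1 kg, lying flat on the table. Origin at the centre of its underside, z up along the disc's axis.
- disc_b: Loose round disc of opaque green slab glass, diameter 44 mm, 22 mm thick, about 0.1 kg, lying flat on the table. Origin at the centre of its underside, z up along the disc's axis. The same as disc_a.
- bar: Loose straight bar of opaque green slab glass, 84 mm long (its x), 26 mm wide (its y), 22 mm thick, about 0.12 kg, lying flat on the table. Origin at the centre of its underside, z up.
- tray_square: The tray for squares: its sample is a 42 mm square. Fixed shallow wooden tray, 90 (x) by 140 (y) mm outside, walls 4 mm thick, 10 mm high; inner floor 82 x 132 mm, 4 mm above the table. On its far (+x) side a ledge 10 mm high, to x = 103 mm, bears the sample, 6 mm thick, centred at x = 74 mm. Origin at table height under the well's centre; z up; yaw within 0.25 rad.
- tray_disc: The tray for discs: its sample is a disc of diameter 44 mm. Fixed shallow wooden tray, 90 (x) by 140 (y) mm outside, walls 4 mm thick, 10 mm high; inner floor 82 x 132 mm, 4 mm above the table. On its far (+x) side a ledge 10 mm high, to x = 103 mm, bears the sample, 6 mm thick, centred at x = 74 mm. Origin at table height under the well's centre; z up; yaw within 0.25 rad.
- tray_bar: The tray for the bar: its sample is a bar 84 x 26 mm, lying along the tray's y. Fixed shallow wooden tray, 90 (x) by 140 (y) mm outside, walls 4 mm thick, 10 mm high; inner floor 82 x 132 mm, 4 mm above the table. On its far (+x) side a ledge 10 mm high, to x = 103 mm, bears the sample, 6 mm thick, centred at x = 74 mm. Origin at table height under the well's centre; z up; yaw within 0.25 rad.
- flux_jar: Bystander, not to be moved: small round jar standing among the glass, diameter 44 mm, 42 mm high, loose, about 0.11 kg. Origin at the centre of its underside.
- foil_roll: Bystander, not to be moved: flat roll of copper foil (a ring) lying among the glass, outer diameter 60 mm, hole 40 mm, 10 mm high, loose, about 0.06 kg. Origin at the centre of its underside.

How it is judged:
At the end, for the whole second after the job is handed in: Every piece is in the tray with the sample of its shape: the centre of its underside within 32 mm (tray x) and 58 mm (tray y) of the well's centre and less than 8 mm above the table, its face level within 0.1 rad, at rest and released; flux jar and foil roll within 20 mm of where they began (x of square_a in the frame of tray_square between -0.032 and 0.032 m and y of square_a in the frame of tray_square between -0.058 and 0.058 m and z of square_a in the frame of tray_square between 0 and 0.008 m and angle between each of square_a, square_b, disc_a, disc_b, bar's own z axis and vertical below 0.1 rad and linear speed of each of square_a, square_b, disc_a, disc_b, bar below 0.02 m/s and angular speed of each of square_a, square_b, disc_a, disc_b, bar below 0.2 rad/s and x of square_b in the frame of tray_square between -0.032 and 0.032 m and y of square_b in the frame of tray_square between -0.058 and 0.058 m and z of square_b in the frame of tray_square between 0 and 0.008 m and x of disc_a in the frame of tray_disc between -0.032 and 0.032 m and y of disc_a in the frame of tray_disc between -0.058 and 0.058 m and z of disc_a in the frame of tray_disc between 0 and 0.008 m and x of disc_b in the frame of tray_disc between -0.032 and 0.032 m and y of disc_b in the frame of tray_disc between -0.058 and 0.058 m and z of disc_b in the frame of tray_disc between 0 and 0.008 m and x of bar in the frame of tray_bar between -0.032 and 0.032 m and y of bar in the frame of tray_bar between -0.058 and 0.058 m and z of bar in the frame of tray_bar between 0 and 0.008 m and distance of each of flux_jar, foil_roll from where it was at the start of the episode below 0.02 m); the robot touches nothing.
It fails at once if a piece of glass is dropped into its tray (faster than 0.7 m/s just above the tray's floor: a fall of over 25 mm) ((x of square_a in the frame of tray_square between -0.032 and 0.032 m and y of square_a in the frame of tray_square between -0.058 and 0.058 m and z of square_a in the frame of tray_square below 0.03 m and linear speed of square_a above 0.7 m/s) or (x of square_b in the frame of tray_square between -0.032 and 0.032 m and y of square_b in the frame of tray_square between -0.058 and 0.058 m and z of square_b in the frame of tray_square below 0.03 m and linear speed of square_b above 0.7 m/s) or (x of disc_a in the frame of tray_disc between -0.032 and 0.032 m and y of disc_a in the frame of tray_disc between -0.058 and 0.058 m and z of disc_a in the frame of tray_disc below 0.03 m and linear speed of disc_a above 0.7 m/s) or (x of disc_b in the frame of tray_disc between -0.032 and 0.032 m and y of disc_b in the frame of tray_disc between -0.058 and 0.058 m and z of disc_b in the frame of tray_disc below 0.03 m and linear speed of disc_b above 0.7 m/s) or (x of bar in the frame of tray_bar between -0.032 and 0.032 m and y of bar in the frame of tray_bar between -0.058 and 0.058 m and z of bar in the frame of tray_bar below 0.03 m and linear speed of bar above 0.7 m/s)).
It fails at once if the flux jar is shifted by more than 20 mm or tipped over (distance of flux_jar from where it was at the start of the episode above 0.02 m or angle between flux_jar's own z axis and vertical above 0.3 rad).
It fails at once if the foil roll is shifted by more than 20 mm or tipped over (distance of foil_roll from where it was at the start of the episode above 0.02 m or angle between foil_roll's own z axis and vertical above 0.3 rad).
It also fails if it takes over 104 s, if anything falls off the work surface, if the arm or the gripper's body presses on something with over 40 N, if the wrist force passes 120 N, or if a joint passes its speed limit or range.

## Working session

There is one attempt and no reset: what is moved stays moved. The work goes in short steps, Python scripts to look and compute and a tool call to move; the robot and the scene stay as the last step left them, time stands still between calls to the robot, and variables do not carry over. Pictures are saved under pics/ and viewed, at most 14 in all, crops included, and the job is handed in when it is done.

Besides the shell and the picture viewer there is one more tool, called after "Emit:" in YAML: its name, and indented under it one key for each argument. drive_tool: Moves the arm, as the interface text tells. Its arguments: {"type":"object","properties":{"moves":{"type":"array"},"grip":{"type":"number"},"force":{"type":"number"}},"required":["moves"]}

```bash
mkdir -p pics; cat > h.py <<'E'
import numpy as np, cv2
from rig import ctrl, vision, ticket
R=lambda r: cv2.Rodrigues(np.array(r,float))[0]
def cam(name,st=None):
    m=vision.camera_model(name); K=np.array(m["mtx"]);D=np.array(m["D"])
    if "rvec" in m:
        Rc=R(np.ravel(m["rvec"])); t=np.ravel(m["tvec"]); return K,D,Rc.T,-Rc.T@t
    H=np.array(m["hand_eye"]); Rt=R(st["orientation"])
    return K,D,Rt@H[:3,:3],Rt@H[:3,3]+np.array(st["tool_pos"])
def onplane(px,z,c):
    K,D,Rw,o=c
    u=cv2.undistortPoints(np.array(px,float).reshape(-1,1,2),K,D).reshape(-1,2)
    d=np.c_[u,np.ones(len(u))]@Rw.T
    return o+d*((z-o[2])/d[:,2])[:,None]
E
python3 - <<'E'
from h import *
s=ctrl.sense(); print({k:np.round(v,3) for k,v in s.items()})
for n in("top","side"):
    im,d=vision.get_image(n); cv2.imwrite(f"pics/{n}0.png",im)
    c=cam(n); print(n,np.round(c[3],3),np.round(c[2][:,2],3))
c=cam("top"); vision.get_image("top")
for q,z in [("square_a",.022),("disc_a",.022),("bar",.022),("tray_square",.01),("tray_disc",.01),("tray_bar",.01),("flux_jar",.042),("foil_roll",.01)]:
    for r in vision.outline_of("top",q):
        m=r["pixels"].astype(np.uint8); 
        if m.sum()<10: continue
        ctr=max(cv2.findContours(m,0,1)[0],key=cv2.contourArea)
        (a,b,ang)=cv2.minAreaRect(onplane(ctr.reshape(-1,2),z,c)[:,:2].astype(np.float32)*1000)
        print(q,round(r["confidence"],2),np.round(r["location"]),m.sum(),"rect",np.round(a),np.round(b),round(ang,1))
E
```

```text
{'t': np.float64(0.0), 'q': array([ 1.081,  0.381,  1.298, -0.   ,  1.464, -0.215]), 'joint_velocities': array([-0.001,  0.002, -0.   , -0.002,  0.001, -0.   ]), 'joint_efforts': array([-0.0000e+00, -4.3794e+01, -2.2456e+01,  7.1000e-02,  3.5000e-02,
       -0.0000e+00]), 'tool_pos': array([0.149, 0.529, 0.204]), 'orientation': array([-4.300e-01, -3.112e+00,  2.000e-03]), 'force': array([ 0.381,  0.167, -0.081]), 'torque': array([-0.04 , -0.026,  0.003]), 'finger_force': np.float64(0.0), 'gripper_width': np.float64(0.088)}
top [0.368 0.018 0.882] [ 0.176 -0.039 -0.984]
side [ 0.078 -0.869  0.662] [ 0.394  0.75  -0.531]
square_a 0.86 [254. 226.] 273 rect [446.  -9.] [42. 39.] 88.9
square_a 0.63 [300. 176.] 315 rect [ 561. -123.] [44. 47.] 23.7
square_a 0.17 [120. 169.] 3407 rect [593. 319.] [151. 145.] 3.6
disc_a 0.5 [316. 232.] 254 rect [ 417. -155.] [42. 41.] 88.8
bar 0.74 [198. 178.] 420 rect [558. 129.] [31. 87.] 60.3
tray_square 0.7 [248. 125.] 2960 rect [711.   9.] [141. 153.] 82.4
tray_square 0.19 [304. 177.] 327 rect [ 563. -125.] [46. 48.] 24.1
tray_disc 0.94 [120. 169.] 3321 rect [596. 323.] [150. 144.] 4.1
tray_bar 0.8 [364. 161.] 3008 rect [ 605. -299.] [142. 151.] 81.4
flux_jar 0.72 [127. 258.] 338 rect [372. 286.] [51. 39.] 88.7
```

View pics/top0.png

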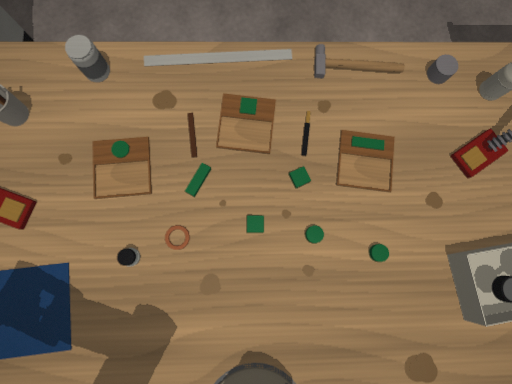

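The top view shows:
- Squares at (255,223) and (300,177), discs at (315,234) and (379,253), and the bar at (198,180).
- Trays: square at (247,124), disc at (121,167), bar at (364,160).
- Foil roll at (177,237) and jar at (127,257).

The networks missed one disc, so I'll measure by colour.

```bash
cat >> h.py <<'E'
def greens(im,c,amin=60):
    hsv=cv2.cvtColor(im,cv2.COLOR_BGR2HSV)
    m=((hsv[...,0]>55)&(hsv[...,0]<95)&(hsv[...,1]>110)&(hsv[...,2]>40)).astype(np.uint8)
    n,lab,st,cen=cv2.connectedComponentsWithStats(m)
    out=[]
    for i in range(1,n):
        if st[i,4]<amin: continue
        yx=np.argwhere(lab==i); px=yx[:,::-1]
        for z in (.022,.016):
            w=onplane(px,z,c)[:,:2]*1000
            r=cv2.minAreaRect(w.astype(np.float32)); 
            out.append((np.round(cen[i]),z,st[i,4],np.round(w.mean(0),1),np.round(r[0],1),np.round(r[1],1),round(r[2],1)))
    return out
def tool(st):
    T=R(st["orientation"]); return np.array(st["tool_pos"]),T
def go(st,xyz,ydir):
    """shift,turn for tool-down pose at xyz with finger line at angle ydir (rad, mod pi)"""
    p,T=tool(st); best=None
    for a in (ydir,ydir+np.pi):
        y=np.array([np.cos(a),np.sin(a),0]); z=np.array([0,0,-1.]); G=np.c_[np.cross(y,z),y,z]
        rv=cv2.Rodrigues(T.T@G)[0].ravel()
        if best is None or np.linalg.norm(rv)<np.linalg.norm(best): best=rv
    return np.round(T.T@(np.array(xyz)-p),4),np.round(best,4)
E
python3 - <<'E'
from h import *
c=cam("top"); im=cv2.imread("pics/top0.png")
for g in greens(im,c): print(*g)
for q in("foil_roll","flux_jar"):print(onplane([[177,237],[127,257]],.01,c))
K,D,Rw,o=c
hsv=cv2.cvtColor(im,cv2.COLOR_BGR2HSV);print(hsv[177,300],hsv[223,255])
cv2.imwrite("pics/topc.png",cv2.resize(im[80:290,80:420],None,fx=2.3,fy=2.3,interpolation=2))
E
```

```text
[248. 105.] 0.022 228 [753.1   0.9] [753.2   1. ] [39.1 41.1] 82.5
[248. 105.] 0.016 228 [755.7   0.8] [755.9   0.8] [39.3 41.3] 82.5
[368. 143.] 0.022 297 [ 649.2 -304.9] [ 649.5 -304.5] [81.8 25. ] 81.5
[368. 143.] 0.016 297 [ 651.2 -307.2] [ 651.4 -306.7] [82.3 25.2] 81.5
[120. 149.] 0.022 222 [640.8 322.8] [640.9 322.9] [40. 39.] 89.4
[120. 149.] 0.016 222 [642.7 324.9] [642.8 325.1] [40.3 39.3] 89.4
[198. 179.] 0.022 347 [559.5 128.9] [559.6 128.6] [26.1 82.1] 60.0
[198. 179.] 0.016 347 [560.8 129.7] [561.  129.4] [26.3 82.7] 60.0
[299. 177.] 0.022 263 [ 562.2 -124.4] [ 562.2 -124.1] [40.7 41.3] 23.7
[299. 177.] 0.016 263 [ 563.6 -125.4] [ 563.6 -125.1] [41.  41.6] 23.7
[255. 224.] 0.022 270 [446.9 -10.2] [446.9 -10.4] [39.2 36.6] 88.9
[255. 224.] 0.016 270 [447.4 -10.4] [447.4 -10.6] [39.4 36.9] 88.9
[314. 234.] 0.022 238 [ 418.7 -154.4] [ 418.5 -155. ] [42.  38.9] 88.8
[314. 234.] 0.016 238 [ 419.  -155.6] [ 418.8 -156.2] [42.2 39.1] 88.8
[379. 252.] 0.022 255 [ 370.7 -310.2] [ 371.6 -310.5] [44.8 38.4] 88.7
[379. 252.] 0.016 255 [ 370.7 -312.5] [ 371.6 -312.8] [45.1 38.7] 88.7
[[0.41873165 0.18013262 0.01      ]
 [0.37343923 0.29853475 0.01      ]]
[[0.41873165 0.18013262 0.01      ]
 [0.37343923 0.29853475 0.01      ]]
[ 72 173  96] [ 72 175  99]
```

View pics/topc.png

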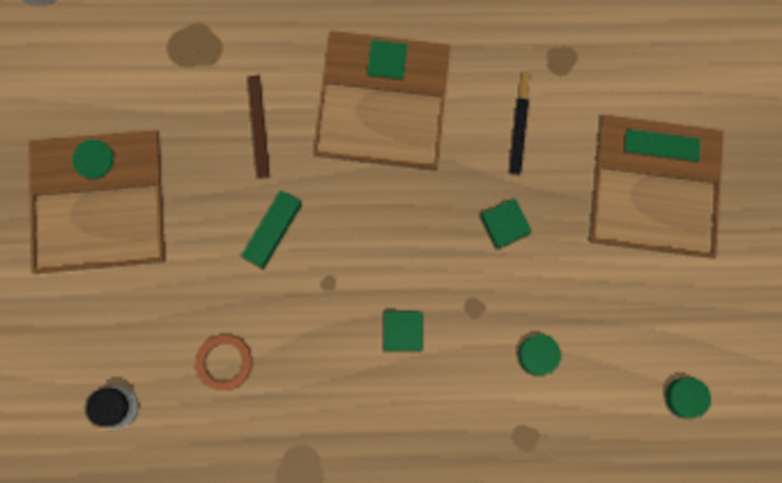

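The crop confirms the layout. The tray wells come out at square (682,10) with yaw -7.5°, bar (578,-296) with yaw -8.5°, and disc (568,320) with yaw +4°. The sample and outline measurements agree. I'll start with the bar.

```bash
python3 - <<'E'
from h import *
print(go(ctrl.sense(),[.56,.129,.2],np.radians(60)))
E
```

```text
(array([-0.504 , -0.2739,  0.0043]), array([-1.000e-04,  0.000e+00,  2.488e-01]))
```

Emit:
drive_tool:
  moves:
    - [[-0.04, -0.022, 0], [0, 0, 0]]
    - [[-0.08, -0.044, 0], [0, 0, 0]]
    - [[-0.12, -0.065, 0], [0, 0, 0]]
    - [[-0.16, -0.087, 0], [0, 0, 0]]
    - [[-0.2, -0.109, 0], [0, 0, 0]]
  grip: 1
  force: 20

```text
t: 1.05
tool_pos: [0.3132, 0.3688, 0.2045]
orientation: [0.43, 3.112, 0.0]
force: [0.6, 1.2, -0.1]
gripper_width: 0.0882
finger_force: 0.0
```

Emit:
drive_tool:
  moves:
    - [[-0.04, -0.022, 0], [0, 0, 0]]
    - [[-0.08, -0.044, 0], [0, 0, 0]]
    - [[-0.12, -0.065, 0], [0, 0, 0]]
    - [[-0.16, -0.087, 0], [0, 0, 0]]
    - [[-0.2, -0.109, 0], [0, 0, 0]]

```text
t: 1.55
tool_pos: [0.4762, 0.2094, 0.2045]
orientation: [0.43, 3.112, 0.0]
force: [0.5, -0.8, -0.5]
gripper_width: 0.0882
finger_force: 0.0
```

The manual's scale: turns go in shares of 360 degrees. Converting my numbers, 0.249 rad is 0.0396.

Emit:
drive_tool:
  moves:
    - [[-0.035, -0.02, 0], [0, 0, 0.0191]]
    - [[-0.07, -0.04, 0], [0, 0, 0.0396]]
    - [[-0.104, -0.056, 0.004], [0, 0, 0.0396]]
    - [[-0.104, -0.056, 0.004], [0, 0, 0.0396]]
    - [[-0.104, -0.056, 0.004], [0, 0, 0.0396]]

```text
t: 2.05
tool_pos: [0.5599, 0.1286, 0.1999]
orientation: [-0.815, -3.033, 0.0]
force: [-0.6, -0.0, -0.4]
gripper_width: 0.0881
finger_force: 0.0
```

```bash
cat > look.py <<'E'
import sys
from h import *
st=ctrl.sense(); im,d=vision.get_image("wrist"); c=cam("wrist",st)
p,T=tool(st); print("t",round(st["t"],2),"tcp",np.round(p,4),"ydir",round(np.degrees(np.arctan2(T[1,1],T[0,1])),2),"q6",round(st["q"][5],2),"w",round(st["gripper_width"],4))
cv2.imwrite(f"pics/{sys.argv[1]}.png",im)
for g in greens(im,c,300): print(*g)
E
python3 look.py w1
```

```text
t 2.05 tcp [0.5599 0.1286 0.1999] ydir 59.93 q6 -1.03 w 0.0881
[121. 137.] 0.022 1272 [445.3  -5.1] [445.4  -5.2] [48.6 41.6] 88.4
[121. 137.] 0.016 1272 [444.6  -8. ] [444.7  -8.1] [49.5 42.2] 88.4
[426. 138.] 0.022 955 [636.4 323. ] [637.  322.9] [44.8 41. ] 60.6
[426. 138.] 0.016 955 [638.9 325.6] [639.5 325.5] [45.6 41.7] 60.6
[261. 158.] 0.022 1276 [556.2 132.1] [557.5 131.7] [23.6 83.4] 59.4
[261. 158.] 0.016 1276 [557.3 131.5] [558.7 131.1] [24.  84.8] 59.4
[ 25. 175.] 0.022 1049 [ 418.3 -147.1] [ 418.1 -147.2] [57.8 41.4] 81.0
[ 25. 175.] 0.016 1049 [ 417.2 -152.4] [ 417.  -152.5] [58.8 42.1] 81.0
[109. 247.] 0.022 973 [ 558.8 -117.4] [ 558.9 -118. ] [42.4 54.5] 24.0
[109. 247.] 0.016 973 [ 560.  -122.3] [ 560.1 -122.8] [43.1 55.4] 24.0
```

View pics/w1.png

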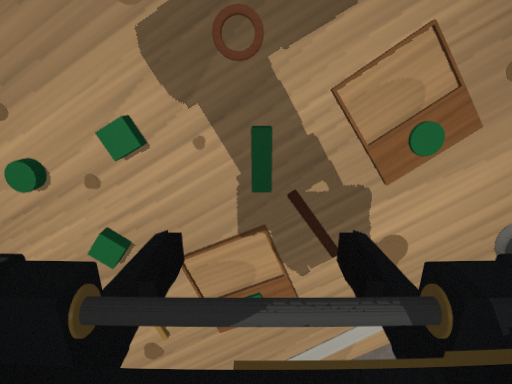

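The wrist view has the bar at (261,158), between and ahead of the fingers. It matches the top view to within 3 mm, and the brown stick is clear of the fingers.

Emit:
drive_tool:
  moves:
    - [[0.001, 0.001, 0.05], [0, 0, 0]]
    - [[0.001, 0.001, 0.1], [0, 0, 0]]
    - [[0.001, 0.001, 0.14], [0, 0, 0]]
    - [[0.001, 0.001, 0.17], [0, 0, 0]]
    - [[0.001, 0.001, 0.18], [0, 0, 0]]
  grip: 0.7

```text
t: 2.6
tool_pos: [0.5574, 0.1313, 0.0182]
orientation: [-0.81, -3.031, 0.002]
force: [0.0, -0.8, -0.1]
gripper_width: 0.0615
finger_force: 0.0
```

Emit:
drive_tool:
  moves:
    - [[0, 0, 0.007], [0, 0, 0]]
    - [[0, 0, 0.014], [0, 0, 0]]
    - [[0, 0, 0.014], [0, 0, 0]]

```text
t: 2.9
tool_pos: [0.5598, 0.1305, 0.0068]
orientation: [0.813, 3.034, 0.0]
force: [0.3, -0.3, 0.4]
gripper_width: 0.0619
finger_force: 0.0
```

Emit:
drive_tool:
  moves:
    - [[0, 0, 0], [0, 0, 0]]
    - [[0, 0, 0], [0, 0, 0]]
    - [[0, 0, 0], [0, 0, 0]]
    - [[0, 0, 0], [0, 0, 0]]
    - [[0, 0, 0], [0, 0, 0]]
  grip: 0
  force: 25

```text
t: 3.4
tool_pos: [0.5597, 0.1302, 0.0065]
orientation: [0.813, 3.034, 0.0]
force: [-0.1, -0.2, -0.2]
gripper_width: 0.0236
finger_force: 0.0
```

Emit:
drive_tool:
  moves:
    - [[0, 0, -0.01], [0, 0, 0]]
    - [[0, 0, -0.03], [0, 0, 0]]
    - [[0, 0, -0.06], [0, 0, 0]]
    - [[0, 0, -0.09], [0, 0, 0]]
    - [[0, 0, -0.09], [0, 0, 0]]

```text
t: 3.9
tool_pos: [0.5616, 0.1304, 0.1009]
orientation: [0.811, 3.027, 0.004]
force: [1.1, -0.4, -0.5]
gripper_width: 0.0005
finger_force: 0.0
```

```bash
python3 - <<'E'
from h import *
s=ctrl.sense(); print(go(s,[.578,-.296,s["tool_pos"][2]],np.radians(-8.5)))
E
```

```text
(array([-0.2274, -0.3611,  0.    ]), array([0.0077, 0.0035, 1.1955]))
```

The grip closed on nothing, so I'll look again.

```bash
python3 look.py w2; python3 - <<'E'
from h import *
im,d=vision.get_image("top");c=cam("top")
for g in greens(im,c): 
    if g[1]==.022: print(*g)
E
```

```text
t 3.9 tcp [0.5616 0.1304 0.1009] ydir 60.0 q6 -1.02 w 0.0005
[ 70. 151.] 0.022 2470 [445.4  -3.2] [445.7  -3.6] [52.5 42.2] 88.6
[ 70. 151.] 0.016 2470 [444.5  -7.2] [444.7  -7.6] [53.7 43.2] 88.6
[479. 152.] 0.022 1708 [635.  321.9] [635.4 321.8] [45.4 42.2] 43.3
[479. 152.] 0.016 1708 [638.4 325.3] [638.8 325.3] [46.5 43.2] 43.3
[259. 178.] 0.022 2311 [555.4 132.7] [557.2 131.7] [24.7 83.7] 60.0
[259. 178.] 0.016 2311 [557.  131.8] [558.8 130.8] [25.3 85.6] 60.0
[ 66. 283.] 0.022 1118 [ 552.2 -107. ] [ 556.6 -111.5] [42.9 53.8] 23.7
[ 66. 283.] 0.016 1118 [ 553.7 -113.5] [ 558.2 -118.1] [43.9 55. ] 23.7
[251. 353.] 0.022 336 [737.1  17.4] [737.7  15.3] [28.  28.1] 80.5
[251. 353.] 0.016 336 [742.9  13.9] [743.4  11.6] [28.6 28.8] 80.5
[248. 105.] 0.022 229 [753.   1.] [753.3   1. ] [39.4 41. ] 82.0
[368. 143.] 0.022 297 [ 649.2 -304.9] [ 649.5 -304.5] [81.8 25. ] 81.5
[300. 177.] 0.022 262 [ 562.2 -124.6] [ 562.1 -124.3] [41.  41.3] 24.1
[255. 223.] 0.022 269 [446.9 -10.1] [446.9 -10.4] [39.2 36.6] 88.9
[314. 234.] 0.022 237 [ 418.7 -154.4] [ 418.5 -155. ] [42.  38.9] 88.8
[379. 252.] 0.022 256 [ 370.7 -310.2] [ 371.6 -310.6] [44.7 38.4] 88.7
```

View pics/w2.png

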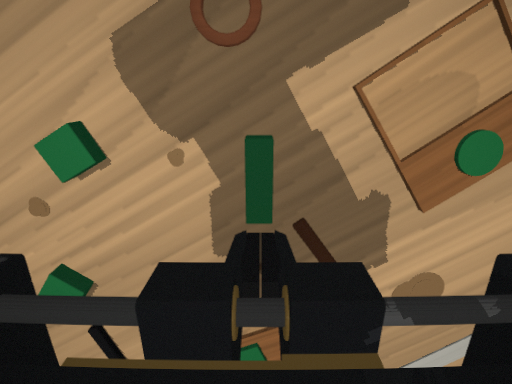

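The bar hasn't moved and the fingers were centred on it, so the tips were probably too high to catch it. I'll retry 4 mm deeper and check that it holds before lifting.

Emit:
drive_tool:
  moves:
    - [[0.002, -0.001, 0], [0, 0, 0]]
    - [[0.002, -0.001, 0], [0, 0, 0]]
    - [[0.002, -0.001, 0], [0, 0, 0]]
    - [[0.002, -0.001, 0], [0, 0, 0]]
    - [[0.002, -0.001, 0.03], [0, 0, 0]]
  grip: 0.7

```text
t: 4.5
tool_pos: [0.5595, 0.1305, 0.0688]
orientation: [0.812, 3.028, 0.003]
force: [1.0, -0.3, -0.3]
gripper_width: 0.0384
finger_force: 0.0
```

Emit:
drive_tool:
  moves:
    - [[0, 0, 0.03], [0, 0, 0]]
    - [[0, 0, 0.05], [0, 0, 0]]
    - [[0, 0, 0.06], [0, 0, 0]]
    - [[0, 0, 0.065], [0, 0, 0]]
    - [[0, 0, 0.068], [0, 0, 0]]

```text
t: 5.0
tool_pos: [0.5578, 0.1304, -0.0014]
orientation: [0.813, 3.034, 0.0]
force: [-0.7, -0.2, 0.3]
gripper_width: 0.0615
finger_force: 0.0
```

Emit:
drive_tool:
  moves:
    - [[0, 0, 0], [0, 0, 0]]
    - [[0, 0, 0], [0, 0, 0]]
    - [[0, 0, 0], [0, 0, 0]]
    - [[0, 0, 0], [0, 0, 0]]
    - [[0, 0, 0], [0, 0, 0]]
  grip: 0.2
  force: 25

```text
t: 5.5
tool_pos: [0.5575, 0.1304, -0.0014]
orientation: [0.813, 3.034, 0.0]
force: [-0.4, 0.8, 0.4]
gripper_width: 0.0242
finger_force: 0.0
```

Emit:
drive_tool:
  moves:
    - [[0, 0, 0], [0, 0, 0]]
    - [[0, 0, 0], [0, 0, 0]]
    - [[0, 0, 0], [0, 0, 0]]

```text
t: 5.8
tool_pos: [0.5574, 0.1304, -0.0016]
orientation: [0.813, 3.034, 0.0]
force: [0.0, -0.2, -0.0]
gripper_width: 0.0177
finger_force: 0.0
```

```bash
python3 look.py w3; python3 - <<'E'
from h import *
im,d=vision.get_image("side"); s=ctrl.sense(); K,D,Rw,o=cam("side")
p=Rw.T@(np.array(s["tool_pos"])-o); u=cv2.projectPoints(p.reshape(1,3),np.zeros(3),np.zeros(3),K,D)[0].ravel(); print(u)
x,y=map(int,u); a=im[max(0,y-60):y+40,max(0,x-65):x+65]; b=cv2.imread("pics/w3.png")
cv2.imwrite("pics/w3b.png",np.hstack([cv2.resize(a,(420,384),interpolation=2),cv2.resize(b,(380,384))]))
E
```

```text
t 5.8 tcp [ 0.5574  0.1304 -0.0016] ydir 59.99 q6 -1.02 w 0.0177
[ 12. 188.] 0.022 1234 [457.3  19.6] [459.8  21.7] [20.6 42.9] 43.7
[ 12. 188.] 0.016 1234 [456.2  13.8] [458.9  16. ] [21.4 44.6] 43.7
[261. 226.] 0.022 5050 [552.1 134.2] [556.5 132.1] [25.1 86.8] 59.8
[261. 226.] 0.016 5050 [554.6 132.8] [559.2 130.6] [26.1 90.1] 59.8
[244.48337629 183.40795991]
```

View pics/w3b.png

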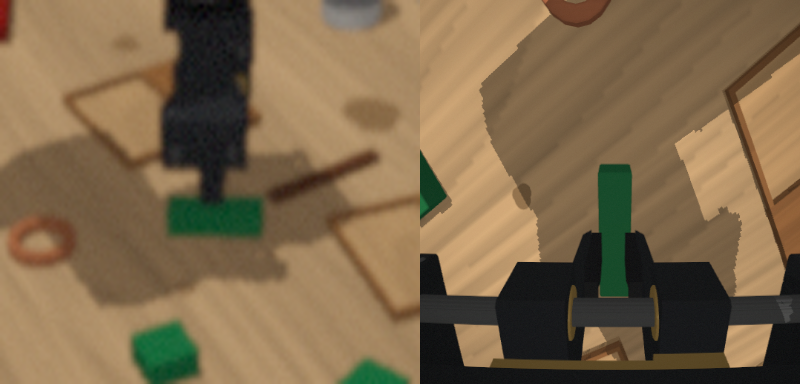

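In the side crop the fingers end on top of the bar at about (212,200), even though the TCP reads z≈-0.002 with no force. I'll check where the tips really are.

```bash
python3 - <<'E'
from h import *
s=ctrl.sense(); m=vision.camera_model("wrist"); H=np.array(m["hand_eye"]); print(np.round(H,3)); K=np.array(m["mtx"]);D=np.array(m["D"])
Hi=np.linalg.inv(H)
for z in (0,-.01,-.019,-.03,-.04):
    p=Hi@np.array([0,0,z,1]); print("tool z",z,cv2.projectPoints(p[:3].reshape(1,3),np.zeros(3),np.zeros(3),K,D)[0].ravel().round(),p[2].round(3))
im,d=vision.get_image("wrist"); c=cam("wrist",s)
Rw,o=c[2],c[3]
for y,x in [(200,262),(180,262),(222,262),(245,235),(245,288),(237,230),(237,293),(120,200),(60,200),(232,242),(250,262)]:
    z=d[y,x]; u=cv2.undistortPoints(np.array([[[x,y]]],float),K,D).ravel()
    w=Rw@(np.array([u[0],u[1],1])*z)+o; print((x,y),z.round(4),np.round(w,4),im[y,x])
# top + side depth heights
for n in("top","side"):
    im,d=vision.get_image(n);K2,D2,Rw2,o2=cam(n)
    px=np.stack(np.meshgrid(np.arange(512),np.arange(384)),-1).reshape(-1,1,2).astype(float)
    u=cv2.undistortPoints(px,K2,D2).reshape(-1,2); w=(np.c_[u,np.ones(len(u))]*d.reshape(-1,1))@Rw2.T+o2
    ok=d.ravel()>0; hsv=cv2.cvtColor(im,cv2.COLOR_BGR2HSV).reshape(-1,3)
    g=ok&(hsv[:,0]>55)&(hsv[:,0]<95)&(hsv[:,1]>110)&(abs(w[:,0]-.55)<.2)&(abs(w[:,1])<.25); print(n,"green z",np.percentile(w[g,2],[10,50,90]).round(4))
    b=ok&(hsv[:,2]<60)&(hsv[:,1]<120)&(np.hypot(w[:,0]-.5575,w[:,1]-.1304)<.05); print("dark n",b.sum(),np.percentile(w[b,2],[0,2,10,50]).round(4) if b.any() else "")
E
```

```text
[[-0.    -0.949 -0.317  0.083]
 [ 1.     0.    -0.001  0.   ]
 [ 0.001 -0.317  0.949 -0.181]
 [ 0.     0.     0.     1.   ]]
tool z 0 [260. 221.] 0.198
tool z -0.01 [260. 228.] 0.188
tool z -0.019 [260. 234.] 0.18
tool z -0.03 [260. 243.] 0.169
tool z -0.04 [260. 252.] 0.16
(262, 200) 0.1667 [0.5366 0.1436 0.0227] [43 75 22]
(262, 180) 0.1629 [0.5262 0.1496 0.0227] [43 77 25]
(262, 222) 0.1711 [0.5486 0.1367 0.0227] [41 74 20]
(235, 245) 0.147 [0.5424 0.1243 0.0484] [13 16 15]
(288, 245) 0.1463 [0.5555 0.1477 0.049 ] [20 21 21]
(230, 237) 0.1564 [0.5412 0.121  0.0387] [20 19 19]
(293, 237) 0.1537 [0.5569 0.1508 0.0411] [20 18 18]
(200, 120) 0.1748 [ 4.806e-01  1.328e-01 -1.000e-04] [ 69  97 120]
(200, 60) 0.1649 [ 0.4524  0.1512 -0.0009] [ 75 106 131]
(242, 232) 0.1749 [0.5489 0.1227 0.0212] [33 56 23]
(262, 250) 0.1787 [0.5655 0.127  0.0212] [39 73 21]
top green z [0.0189 0.0225 0.0246]
dark n 0 
side green z [0.0101 0.0207 0.0232]
dark n 654 [0.0231 0.0425 0.1196 0.1673]
```

Emit:
drive_tool:
  moves:
    - [[0, 0, -0.03], [0, 0, 0]]
    - [[0, 0, -0.06], [0, 0, 0]]
    - [[0, 0, -0.1], [0, 0, 0]]
    - [[0, 0, -0.1], [0, 0, 0]]
    - [[0, 0, -0.1], [0, 0, 0]]
  grip: 0.5

```text
t: 6.55
tool_pos: [0.5575, 0.1304, 0.0987]
orientation: [0.813, 3.033, 0.001]
force: [0.3, 0.7, -1.1]
gripper_width: 0.0439
finger_force: 0.0
```

```bash
python3 - <<'E'
from h import *
s=ctrl.sense(); p,T=tool(s); print(p,s["gripper_width"])
for n in("wrist","side","top"):
    s=ctrl.sense(); im,d=vision.get_image(n);K2,D2,Rw2,o2=cam(n,s)
    px=np.stack(np.meshgrid(np.arange(512),np.arange(384)),-1).reshape(-1,1,2).astype(float)
    u=cv2.undistortPoints(px,K2,D2).reshape(-1,2); w=(np.c_[u,np.ones(len(u))]*d.reshape(-1,1))@Rw2.T+o2
    t=(w-p)@T
    b=(d.ravel()>0)&(abs(t[:,0])<.03)&(abs(t[:,1])<.06)&(t[:,2]<.02)&(t[:,2]>-.07)
    print(n,b.sum())
    h,e=np.histogram(t[b,2],bins=np.arange(-.07,.021,.006)); print(dict(zip(e.round(3),h)))
    f=b&(t[:,2]>-.045); print("range",t[f].min(0).round(4) if f.any() else"",t[f].max(0).round(4) if f.any() else "")
    if n=="side":
        q=px.reshape(-1,2)[b].astype(int); x0,y0=q.min(0)-20; x1,y1=q.max(0)+40
        cv2.imwrite("pics/s4.png",cv2.resize(im[y0:y1,x0:x1],None,fx=5,fy=5,interpolation=2)); print(x0,y0,x1,y1)
        K,D=K2,D2
        for z in (0,-.024): 
            P=Rw2.T@(p+T[:,2]*z-o2); print("tcp px",z,cv2.projectPoints(P.reshape(1,3),np.zeros(3),np.zeros(3),K,D)[0].ravel())
E
```

```text
[0.55745834 0.13040308 0.09872199] 0.04392751799386331
wrist 3007
{np.float64(-0.07): np.int64(605), np.float64(-0.064): np.int64(641), np.float64(-0.058): np.int64(645), np.float64(-0.052): np.int64(458), np.float64(-0.046): np.int64(380), np.float64(-0.04): np.int64(274), np.float64(-0.034): np.int64(4), np.float64(-0.028): np.int64(0), np.float64(-0.022): np.int64(0), np.float64(-0.016): np.int64(0), np.float64(-0.01): np.int64(0), np.float64(-0.004): np.int64(0), np.float64(0.002): np.int64(0), np.float64(0.008): np.int64(0), np.float64(0.014): np.int64(0)}
range [-0.0091 -0.0358 -0.045 ] [ 0.0118  0.0357 -0.0336]
side 105
{np.float64(-0.07): np.int64(21), np.float64(-0.064): np.int64(18), np.float64(-0.058): np.int64(19), np.float64(-0.052): np.int64(18), np.float64(-0.046): np.int64(16), np.float64(-0.04): np.int64(13), np.float64(-0.034): np.int64(0), np.float64(-0.028): np.int64(0), np.float64(-0.022): np.int64(0), np.float64(-0.016): np.int64(0), np.float64(-0.01): np.int64(0), np.float64(-0.004): np.int64(0), np.float64(0.002): np.int64(0), np.float64(0.008): np.int64(0), np.float64(0.014): np.int64(0)}
range [-0.0102 -0.038  -0.0444] [ 0.0086  0.0312 -0.0354]
218 112 287 185
tcp px 0 [243.46574966 151.77838193]
tcp px -0.024 [243.19113858 143.80840464]
top 0
{np.float64(-0.07): np.int64(0), np.float64(-0.064): np.int64(0), np.float64(-0.058): np.int64(0), np.float64(-0.052): np.int64(0), np.float64(-0.046): np.int64(0), np.float64(-0.04): np.int64(0), np.float64(-0.034): np.int64(0), np.float64(-0.028): np.int64(0), np.float64(-0.022): np.int64(0), np.float64(-0.016): np.int64(0), np.float64(-0.01): np.int64(0), np.float64(-0.004): np.int64(0), np.float64(0.002): np.int64(0), np.float64(0.008): np.int64(0), np.float64(0.014): np.int64(0)}
range
```

View pics/s4.png

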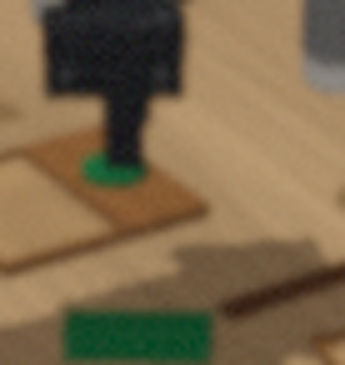

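Both cameras put the fingertips about 34.5 mm behind the reported TCP. Adding that offset, a tip height of 5 mm means a reported z of about -0.0295.

Emit:
drive_tool:
  moves:
    - [[0, 0, 0.04], [0, 0, 0]]
    - [[0, 0, 0.08], [0, 0, 0]]
    - [[0, 0, 0.11], [0, 0, 0]]
    - [[0, 0, 0.118], [0, 0, 0]]
    - [[0, 0, 0.118], [0, 0, 0]]
  grip: 0.5

```text
t: 7.2
tool_pos: [0.5567, 0.1303, -0.0208]
orientation: [-0.813, -3.032, 0.001]
force: [-0.1, 0.5, 0.7]
gripper_width: 0.0442
finger_force: 0.0
```

Emit:
drive_tool:
  moves:
    - [[0, 0, 0.004], [0, 0, 0]]
    - [[0, 0, 0.008], [0, 0, 0]]
    - [[0, 0, 0.01], [0, 0, 0]]
    - [[0, 0, 0.01], [0, 0, 0]]
    - [[0, 0, 0.01], [0, 0, 0]]

```text
t: 7.7
tool_pos: [0.5575, 0.1304, -0.0293]
orientation: [0.813, 3.034, 0.0]
force: [0.5, -0.7, 0.9]
gripper_width: 0.0438
finger_force: 0.0
```

Emit:
drive_tool:
  moves:
    - [[0, 0, 0], [0, 0, 0]]
    - [[0, 0, 0], [0, 0, 0]]
    - [[0, 0, 0], [0, 0, 0]]
    - [[0, 0, 0], [0, 0, 0]]
    - [[0, 0, 0], [0, 0, 0]]
  grip: 0
  force: 25

```text
t: 8.2
tool_pos: [0.5575, 0.1304, -0.0295]
orientation: [0.813, 3.034, 0.0]
force: [-0.2, 0.6, 1.7]
gripper_width: 0.0258
finger_force: 25.0
```

It's gripped at 25 N with a width of 25.8 mm. Lifting and carrying it to the bar tray.

Emit:
drive_tool:
  moves:
    - [[0, 0, -0.01], [0, 0, 0]]
    - [[0, 0, -0.03], [0, 0, 0]]
    - [[0, 0, -0.06], [0, 0, 0]]
    - [[0, 0, -0.09], [0, 0, 0]]
    - [[0, 0, -0.1], [0, 0, 0]]

```text
t: 8.7
tool_pos: [0.5585, 0.1304, 0.0734]
orientation: [0.812, 3.03, 0.002]
force: [0.6, -0.3, -1.4]
gripper_width: 0.0258
finger_force: 25.0
```

Emit:
drive_tool:
  moves:
    - [[-0.023, -0.036, 0], [0, 0, 0]]
    - [[-0.046, -0.072, 0], [0, 0, 0]]
    - [[-0.069, -0.108, 0], [0, 0, 0]]
    - [[-0.091, -0.144, 0], [0, 0, 0]]
    - [[-0.114, -0.18, 0], [0, 0, 0]]

```text
t: 9.2
tool_pos: [0.5654, -0.0841, 0.0697]
orientation: [-0.813, -3.033, -0.0]
force: [0.5, -0.7, -0.5]
gripper_width: 0.0257
finger_force: 25.0
```

Converted, 0.6 rad is 0.0955.

Emit:
drive_tool:
  moves:
    - [[-0.023, -0.036, 0], [0, 0, 0.0191]]
    - [[-0.046, -0.072, 0], [0, 0, 0.0382]]
    - [[-0.069, -0.108, 0], [0, 0, 0.0573]]
    - [[-0.091, -0.144, 0], [0, 0, 0.0764]]
    - [[-0.114, -0.18, 0], [0, 0, 0.0955]]

```text
t: 9.7
tool_pos: [0.574, -0.2969, 0.0695]
orientation: [-1.68, -2.653, -0.0]
force: [1.8, 0.1, -1.0]
gripper_width: 0.0257
finger_force: 25.0
```

Converted, 0.595 rad is 0.0947.

Emit:
drive_tool:
  moves:
    - [[0, 0, 0], [0, 0, 0.0191]]
    - [[0, 0, 0], [0, 0, 0.0382]]
    - [[0, 0, 0], [0, 0, 0.0573]]
    - [[0, 0, 0], [0, 0, 0.0764]]
    - [[0, 0, 0], [0, 0, 0.0947]]

```text
t: 10.2
tool_pos: [0.5743, -0.2951, 0.0693]
orientation: [-2.383, -2.044, 0.001]
force: [0.7, -0.5, -1.5]
gripper_width: 0.0259
finger_force: 25.0
```

```bash
python3 look.py w5; python3 - <<'E'
from h import *
s=ctrl.sense(); print(s["finger_force"],go(s,[.578,-.296,s["tool_pos"][2]],np.radians(-8.5)))
E
```

```text
t 10.2 tcp [ 0.5743 -0.2951  0.0693] ydir -8.77 q6 -0.5 w 0.0259
[206.   6.] 0.022 370 [ 558.2 -149.8] [ 559.6 -151.8] [10.6 26.3] 80.7
[206.   6.] 0.016 370 [ 557.4 -148.2] [ 558.9 -150.2] [10.9 27. ] 80.7
[31. 53.] 0.022 3417 [ 424.1 -157.3] [ 425.  -158.6] [42.2 50.6] 67.3
[31. 53.] 0.016 3417 [ 419.8 -155.9] [ 420.7 -157.2] [43.3 51.9] 67.3
[349. 191.] 0.022 2920 [ 647.8 -301.4] [ 647.5 -303.4] [82.1 26.3] 81.7
[349. 191.] 0.016 2920 [ 649.4 -303.7] [ 649.1 -305.8] [84.2 26.9] 81.7
[260. 236.] 0.022 6125 [ 568.1 -332.1] [ 567.5 -336. ] [118.2  45.7] 81.3
[260. 236.] 0.016 6125 [ 567.7 -335.2] [ 567.  -339.2] [121.3  46.9] 81.3
[ 47. 242.] 0.022 2162 [ 377.  -308.4] [ 376.9 -309.7] [60.6 42. ] 18.5
[ 47. 242.] 0.016 2162 [ 371.5 -310.9] [ 371.4 -312.2] [62.2 43.1] 18.5
24.99947139294818 (array([-0.0003,  0.0038, -0.    ]), array([-0.0016, -0.0009, -0.0101]))
```

View pics/w5.png

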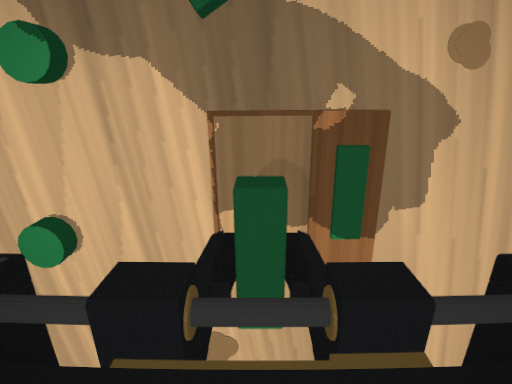

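The bar lines up over the well: the sample reads (649,-306) as expected, at pixel (349,191). Setting it down.

Emit:
drive_tool:
  moves:
    - [[0, 0.003, 0.02], [0, 0, 0]]
    - [[0, 0.003, 0.04], [0, 0, 0]]
    - [[0, 0.003, 0.06], [0, 0, 0]]
    - [[0, 0.003, 0.074], [0, 0, 0]]
    - [[0, 0.003, 0.08], [0, 0, 0]]

```text
t: 10.75
tool_pos: [0.577, -0.2954, -0.0114]
orientation: [-2.376, -2.051, 0.001]
force: [-0.5, -0.4, -0.3]
gripper_width: 0.0258
finger_force: 25.0
```

Emit:
drive_tool:
  moves:
    - [[0, 0, 0.004], [0, 0, 0]]
    - [[0, 0, 0.008], [0, 0, 0]]
    - [[0, 0, 0.012], [0, 0, 0]]
    - [[0, 0, 0.0135], [0, 0, 0]]
    - [[0, 0, 0.0135], [0, 0, 0]]

```text
t: 11.25
tool_pos: [0.5777, -0.2959, -0.0231]
orientation: [2.379, 2.051, 0.0]
force: [0.6, 0.7, -0.8]
gripper_width: 0.0259
finger_force: 25.0
```

Emit:
drive_tool:
  moves:
    - [[0, 0, 0], [0, 0, 0]]
    - [[0, 0, 0], [0, 0, 0]]
    - [[0, 0, 0], [0, 0, 0]]
    - [[0, 0, 0], [0, 0, 0]]
    - [[0, 0, 0], [0, 0, 0]]
  grip: 0.42

```text
t: 11.75
tool_pos: [0.5778, -0.2959, -0.0231]
orientation: [2.379, 2.051, 0.0]
force: [0.5, 0.2, -0.4]
gripper_width: 0.0372
finger_force: 0.0
```

Emit:
drive_tool:
  moves:
    - [[0, 0, -0.01], [0, 0, 0]]
    - [[0, 0, -0.03], [0, 0, 0]]
    - [[0, 0, -0.06], [0, 0, 0]]
    - [[0, 0, -0.1], [0, 0, 0]]
    - [[0, 0, -0.13], [0, 0, 0]]

```text
t: 12.25
tool_pos: [0.578, -0.296, 0.1101]
orientation: [2.378, 2.05, 0.001]
force: [-0.6, -0.7, 0.4]
gripper_width: 0.0372
finger_force: 0.0
```

Emit:
drive_tool:
  moves:
    - [[-0.009, -0.04, 0], [0, 0, 0]]
    - [[-0.018, -0.08, 0], [0, 0, 0]]
    - [[-0.027, -0.12, 0], [0, 0, 0]]
    - [[-0.036, -0.16, 0], [0, 0, 0]]
    - [[-0.046, -0.2025, 0], [0, 0, 0]]
  grip: 0.75

```text
t: 12.75
tool_pos: [0.3693, -0.3114, 0.1077]
orientation: [2.378, 2.051, -0.0]
force: [0.1, -0.8, 0.2]
gripper_width: 0.0662
finger_force: 0.0
```

```bash
python3 look.py w6; python3 - <<'E'
from h import *
im,d=vision.get_image("top");c=cam("top")
for g in greens(im,c): 
    if g[1]==.022: print(*g)
E
```

```text
t 12.75 tcp [ 0.3693 -0.3114  0.1077] ydir -8.45 q6 -0.8 w 0.0662
[289.  10.] 0.022 942 [ 414.1 -168.9] [ 414.4 -170.9] [18.3 40.3] 81.8
[289.  10.] 0.016 942 [ 414.9 -167.5] [ 415.1 -169.6] [18.8 41.2] 81.8
[475. 135.] 0.022 3555 [ 573.5 -294.6] [ 573.1 -296.7] [83.3 39.3] 81.7
[475. 135.] 0.016 3555 [ 577.9 -296.1] [ 577.4 -298.3] [85.2 40.2] 81.7
[260. 182.] 0.022 1583 [ 368.9 -310. ] [ 369.3 -310.5] [45.2 41.8] 62.6
[260. 182.] 0.016 1583 [ 368.6 -311.9] [ 369.  -312.4] [46.2 42.7] 62.6
[248. 105.] 0.022 231 [753.2   1.2] [753.2   1.3] [39.6 41.1] 82.8
[368. 143.] 0.022 298 [ 649.2 -304.8] [ 649.4 -304.5] [81.7 25.1] 81.6
[120. 149.] 0.022 223 [640.7 322.9] [640.9 322.9] [40. 39.] 89.4
[367. 169.] 0.022 357 [ 578.4 -296.4] [ 578.3 -296.2] [85.5 28.2] 81.4
[299. 177.] 0.022 263 [ 562.2 -124.5] [ 562.1 -124.1] [40.9 41.3] 23.7
[255. 223.] 0.022 263 [447.  -10.1] [446.9 -10.4] [39.2 36.6] 88.9
[314. 233.] 0.022 221 [ 419.6 -154.4] [ 420.4 -154.6] [35.8 42.5] 5.0
[379. 252.] 0.022 254 [ 370.5 -309.9] [ 371.6 -310.5] [44.8 38.4] 88.7
```

View pics/w6.png

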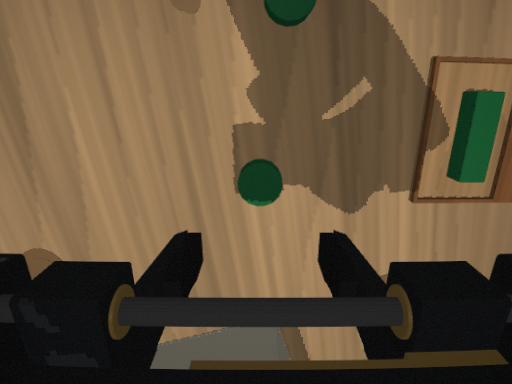

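The bar lies in its tray at (578,-296), and the disc is centred ahead of the fingers at (260,182). Next: grasp the disc and carry it to the disc tray's +y slot.

Emit:
drive_tool:
  moves:
    - [[0, 0, 0.04], [0, 0, 0]]
    - [[0, 0, 0.08], [0, 0, 0]]
    - [[0, 0, 0.11], [0, 0, 0]]
    - [[0, 0, 0.125], [0, 0, 0]]
    - [[0, 0, 0.125], [0, 0, 0]]
  grip: 0.75

```text
t: 13.35
tool_pos: [0.3707, -0.311, -0.0193]
orientation: [-2.377, -2.049, -0.001]
force: [-0.8, 0.3, 0.1]
gripper_width: 0.0659
finger_force: 0.0
```

Emit:
drive_tool:
  moves:
    - [[0, 0, 0.004], [0, 0, 0]]
    - [[0, 0, 0.008], [0, 0, 0]]
    - [[0, 0, 0.0115], [0, 0, 0]]
    - [[0, 0, 0.0115], [0, 0, 0]]
    - [[0, 0, 0.0115], [0, 0, 0]]

```text
t: 13.85
tool_pos: [0.3707, -0.3116, -0.0294]
orientation: [2.379, 2.051, -0.0]
force: [-0.5, 0.7, 0.5]
gripper_width: 0.066
finger_force: 0.0
```

Emit:
drive_tool:
  moves:
    - [[0, 0, 0], [0, 0, 0]]
    - [[0, 0, 0], [0, 0, 0]]
    - [[0, 0, 0], [0, 0, 0]]
    - [[0, 0, 0], [0, 0, 0]]
    - [[0, 0, 0], [0, 0, 0]]
  grip: 0
  force: 25

```text
t: 14.35
tool_pos: [0.3706, -0.3115, -0.0296]
orientation: [2.38, 2.051, -0.0]
force: [-0.7, 0.4, 2.2]
gripper_width: 0.0432
finger_force: 25.1
```

Emit:
drive_tool:
  moves:
    - [[0, 0, -0.01], [0, 0, 0]]
    - [[0, 0, -0.03], [0, 0, 0]]
    - [[0, 0, -0.06], [0, 0, 0]]
    - [[0, 0, -0.09], [0, 0, 0]]
    - [[0, 0, -0.12], [0, 0, 0]]

```text
t: 14.85
tool_pos: [0.3705, -0.3112, 0.0921]
orientation: [2.379, 2.051, 0.0]
force: [-0.1, 0.6, -1.0]
gripper_width: 0.0436
finger_force: 25.0
```

Emit:
drive_tool:
  moves:
    - [[0.034, 0.005, 0], [0, 0, 0]]
    - [[0.069, 0.01, 0], [0, 0, 0]]
    - [[0.103, 0.014, 0], [0, 0, 0]]
    - [[0.137, 0.019, 0], [0, 0, 0]]
    - [[0.172, 0.024, 0], [0, 0, 0]]

```text
t: 15.35
tool_pos: [0.4199, -0.1436, 0.091]
orientation: [2.38, 2.05, 0.0]
force: [-0.1, -0.4, -1.0]
gripper_width: 0.0433
finger_force: 25.0
```

Emit:
drive_tool:
  moves:
    - [[0.034, 0.005, 0], [0, 0, 0]]
    - [[0.069, 0.01, 0], [0, 0, 0]]
    - [[0.103, 0.014, 0], [0, 0, 0]]
    - [[0.137, 0.019, 0], [0, 0, 0]]
    - [[0.172, 0.024, 0], [0, 0, 0]]

```text
t: 15.85
tool_pos: [0.469, 0.0231, 0.091]
orientation: [2.379, 2.051, 0.001]
force: [-0.6, -0.2, -0.4]
gripper_width: 0.0434
finger_force: 25.0
```

Emit:
drive_tool:
  moves:
    - [[0.034, 0.005, 0], [0, 0, 0]]
    - [[0.069, 0.01, 0], [0, 0, 0]]
    - [[0.103, 0.014, 0], [0, 0, 0]]
    - [[0.137, 0.019, 0], [0, 0, 0]]
    - [[0.172, 0.024, 0], [0, 0, 0]]

```text
t: 16.35
tool_pos: [0.518, 0.1897, 0.091]
orientation: [2.379, 2.051, 0.0]
force: [-0.3, -0.4, -0.8]
gripper_width: 0.043
finger_force: 25.0
```

Converted, -0.217 rad is -0.0345.

Emit:
drive_tool:
  moves:
    - [[0.034, 0.005, 0], [0, 0, -0.0159]]
    - [[0.069, 0.01, 0], [0, 0, -0.0345]]
    - [[0.137, 0.019, 0], [0, 0, -0.0345]]
    - [[0.171, 0.024, 0], [0, 0, -0.0345]]
    - [[0.171, 0.024, 0], [0, 0, -0.0345]]

```text
t: 16.85
tool_pos: [0.5668, 0.3586, 0.0902]
orientation: [-2.138, -2.301, -0.003]
force: [0.0, -1.5, -1.2]
gripper_width: 0.0432
finger_force: 25.0
```

```bash
python3 look.py w7; python3 - <<'E'
from h import *
s=ctrl.sense(); print(s["finger_force"],go(s,[.5665,.353,-.0235],np.radians(4)))
E
```

```text
t 16.85 tcp [0.5668 0.3586 0.0902] ydir 4.19 q6 0.31 w 0.0432
[334. 222.] 0.022 1401 [638.3 331.9] [638.7 331.8] [38.1 43.9] 57.6
[334. 222.] 0.016 1401 [640.1 329.3] [640.6 329.2] [39. 45.] 57.6
[260. 256.] 0.022 5720 [571.6 289.6] [570.9 288.9] [82.  95.9] 6.9
[260. 256.] 0.016 5720 [571.9 286. ] [571.1 285.2] [84.  98.2] 6.9
25.042072967626154 (array([-0.0035, -0.0003,  0.1136]), array([-0.0001, -0.0002,  0.0025]))
```

View pics/w7.png

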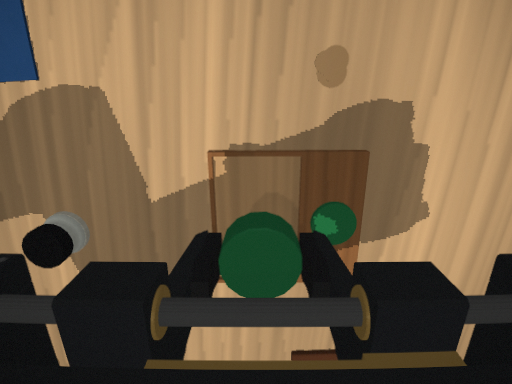

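The disc is over the tray's near half, with the tray outline at columns 210–365 and squared to the gripper. Lowering it, then on to the second disc.

Emit:
drive_tool:
  moves:
    - [[-0.001, 0, 0.025], [0, 0, 0]]
    - [[-0.001, 0, 0.05], [0, 0, 0]]
    - [[-0.001, 0, 0.075], [0, 0, 0]]
    - [[-0.001, 0, 0.095], [0, 0, 0]]
    - [[-0.001, 0, 0.1], [0, 0, 0]]

```text
t: 17.4
tool_pos: [0.5657, 0.3511, -0.0114]
orientation: [-2.144, -2.294, 0.006]
force: [-0.3, -0.1, -1.0]
gripper_width: 0.0434
finger_force: 25.0
```

Emit:
drive_tool:
  moves:
    - [[0, 0, 0.004], [0, 0, 0]]
    - [[0, 0, 0.008], [0, 0, 0]]
    - [[0, 0, 0.012], [0, 0, 0]]
    - [[0, 0, 0.014], [0, 0, 0]]
    - [[0, 0, 0.014], [0, 0, 0]]

```text
t: 17.9
tool_pos: [0.567, 0.3529, -0.0236]
orientation: [2.143, 2.297, -0.0]
force: [-0.4, 0.3, -1.3]
gripper_width: 0.0434
finger_force: 25.0
```

Emit:
drive_tool:
  moves:
    - [[0, 0, 0], [0, 0, 0]]
    - [[0, 0, 0], [0, 0, 0]]
    - [[0, 0, 0], [0, 0, 0]]
    - [[0, 0, 0], [0, 0, 0]]
    - [[0, 0, 0], [0, 0, 0]]
  grip: 0.58

```text
t: 18.4
tool_pos: [0.567, 0.3529, -0.0236]
orientation: [2.143, 2.297, 0.0]
force: [-0.6, -0.3, -0.1]
gripper_width: 0.0509
finger_force: 0.0
```

Emit:
drive_tool:
  moves:
    - [[0, 0, -0.01], [0, 0, 0]]
    - [[0, 0, -0.03], [0, 0, 0]]
    - [[0, 0, -0.06], [0, 0, 0]]
    - [[0, 0, -0.1], [0, 0, 0]]
    - [[0, 0, -0.13], [0, 0, 0]]

```text
t: 18.9
tool_pos: [0.5673, 0.353, 0.1096]
orientation: [2.143, 2.296, 0.004]
force: [0.3, -1.5, -0.6]
gripper_width: 0.0508
finger_force: 0.0
```

```bash
python3 look.py w8; python3 - <<'E'
from h import *
s=ctrl.sense(); print(go(s,[.42,-.156,s["tool_pos"][2]],np.radians(4)))
E
```

```text
t 18.9 tcp [0.5673 0.353  0.1096] ydir 3.96 q6 0.31 w 0.0508
[259. 183.] 0.022 1617 [566.6 352.9] [566.7 352.6] [41.9 46.5] 3.9
[259. 183.] 0.016 1617 [566.8 351. ] [566.9 350.8] [42.8 47.5] 3.9
[329. 210.] 0.022 1366 [637.7 330.1] [638.1 329.4] [42.2 43.5] 7.0
[329. 210.] 0.016 1366 [639.4 327.8] [639.8 327.1] [43.2 44.5] 7.0
(array([-0.4983, -0.184 , -0.0035]), array([ 0.0101, -0.0032, -0.0006]))
```

Emit:
drive_tool:
  moves:
    - [[-0.033, -0.012, 0], [0, 0, 0]]
    - [[-0.066, -0.025, 0], [0, 0, 0]]
    - [[-0.1, -0.037, 0], [0, 0, 0]]
    - [[-0.133, -0.049, 0], [0, 0, 0]]
    - [[-0.166, -0.061, 0], [0, 0, 0]]
  grip: 0.75

```text
t: 19.45
tool_pos: [0.5171, 0.1818, 0.107]
orientation: [2.143, 2.296, 0.001]
force: [0.4, 0.1, 0.1]
gripper_width: 0.0661
finger_force: 0.0
```

Emit:
drive_tool:
  moves:
    - [[-0.033, -0.012, 0], [0, 0, 0]]
    - [[-0.066, -0.025, 0], [0, 0, 0]]
    - [[-0.1, -0.037, 0], [0, 0, 0]]
    - [[-0.133, -0.049, 0], [0, 0, 0]]
    - [[-0.166, -0.061, 0], [0, 0, 0]]

```text
t: 19.95
tool_pos: [0.4677, 0.012, 0.107]
orientation: [2.143, 2.296, 0.001]
force: [0.5, -0.1, -0.5]
gripper_width: 0.0661
finger_force: 0.0
```

Emit:
drive_tool:
  moves:
    - [[-0.033, -0.012, 0], [0, 0, 0]]
    - [[-0.066, -0.025, 0], [0, 0, 0]]
    - [[-0.1, -0.037, 0], [0, 0, 0]]
    - [[-0.133, -0.049, 0], [0, 0, 0]]
    - [[-0.166, -0.062, 0], [0, 0, 0]]

```text
t: 20.45
tool_pos: [0.4173, -0.1581, 0.107]
orientation: [2.143, 2.296, 0.0]
force: [1.6, -0.4, 0.1]
gripper_width: 0.0661
finger_force: 0.0
```

Emit:
drive_tool:
  moves:
    - [[0, 0, 0], [0, 0, 0]]
    - [[0, 0, 0], [0, 0, 0]]

```text
t: 20.65
tool_pos: [0.4176, -0.1569, 0.1067]
orientation: [2.145, 2.295, 0.0]
force: [0.4, 0.0, 0.8]
gripper_width: 0.0662
finger_force: 0.0
```

```bash
python3 look.py w9; python3 - <<'E'
from h import *
im,d=vision.get_image("top");c=cam("top")
for g in greens(im,c): 
    if g[1]==.022: print(*g)
E
```

```text
t 20.65 tcp [ 0.4176 -0.1569  0.1067] ydir 3.85 q6 -0.69 w 0.0662
[305.  22.] 0.022 2300 [444.6 -16.1] [444.4 -15.7] [35.6 41.7] 88.7
[305.  22.] 0.016 2300 [445.3 -14.8] [445.1 -14.3] [36.4 42.7] 88.7
[410. 159.] 0.022 2304 [ 556.5 -123. ] [ 556.7 -123.6] [47.2 46.6] 23.8
[410. 159.] 0.016 2304 [ 559.8 -124.1] [ 560.  -124.7] [48.3 47.6] 23.8
[260. 180.] 0.022 1605 [ 416.7 -152.9] [ 416.6 -153. ] [41.2 44.6] 3.8
[260. 180.] 0.016 1605 [ 416.8 -154.7] [ 416.7 -154.7] [42.1 45.6] 3.8
[248. 105.] 0.022 228 [753.1   0.9] [753.2   1. ] [39.1 41.1] 82.5
[368. 143.] 0.022 297 [ 649.2 -304.9] [ 649.5 -304.5] [81.8 25. ] 81.5
[120. 149.] 0.022 222 [640.8 322.9] [640.9 322.9] [40. 39.] 89.4
[369. 169.] 0.022 306 [ 578.7 -301.9] [ 578.2 -297.3] [83.4 28.2] 81.4
[299. 177.] 0.022 268 [ 561.9 -124.4] [ 562.  -124.3] [41.2 41.3] 24.1
[108. 177.] 0.022 260 [568.7 348.9] [569.4 348.9] [43.4 43.6] 2.7
[255. 224.] 0.022 259 [446.9 -10.5] [446.9 -10.4] [39.1 36.6] 88.9
```

Emit:
drive_tool:
  moves:
    - [[0.002, 0, 0.04], [0, 0, 0]]
    - [[0.002, 0, 0.08], [0, 0, 0]]
    - [[0.002, 0, 0.11], [0, 0, 0]]
    - [[0.002, 0, 0.125], [0, 0, 0]]
    - [[0.002, 0, 0.125], [0, 0, 0]]

```text
t: 21.25
tool_pos: [0.4171, -0.1531, -0.02]
orientation: [-2.139, -2.296, 0.001]
force: [-0.5, -0.3, -0.1]
gripper_width: 0.066
finger_force: 0.0
```

Emit:
drive_tool:
  moves:
    - [[0, 0, 0.004], [0, 0, 0]]
    - [[0, 0, 0.008], [0, 0, 0]]
    - [[0, 0, 0.0115], [0, 0, 0]]
    - [[0, 0, 0.0115], [0, 0, 0]]
    - [[0, 0, 0.0115], [0, 0, 0]]

```text
t: 21.75
tool_pos: [0.4177, -0.1547, -0.0299]
orientation: [2.143, 2.296, 0.0]
force: [1.1, 0.3, 0.9]
gripper_width: 0.0664
finger_force: 0.0
```

Emit:
drive_tool:
  moves:
    - [[0, 0, 0], [0, 0, 0]]
    - [[0, 0, 0], [0, 0, 0]]
    - [[0, 0, 0], [0, 0, 0]]
    - [[0, 0, 0], [0, 0, 0]]
    - [[0, 0, 0], [0, 0, 0]]
  grip: 0
  force: 25

```text
t: 22.25
tool_pos: [0.4177, -0.1547, -0.0301]
orientation: [2.143, 2.297, -0.0]
force: [-0.8, -0.3, 2.3]
gripper_width: 0.0437
finger_force: 25.0
```

Emit:
drive_tool:
  moves:
    - [[0, 0, -0.01], [0, 0, 0]]
    - [[0, 0, -0.03], [0, 0, 0]]
    - [[0, 0, -0.06], [0, 0, 0]]
    - [[0, 0, -0.09], [0, 0, 0]]
    - [[0, 0, -0.12], [0, 0, 0]]

```text
t: 22.75
tool_pos: [0.4173, -0.1544, 0.0917]
orientation: [2.143, 2.297, -0.0]
force: [0.3, -0.5, -1.2]
gripper_width: 0.0432
finger_force: 25.0
```

Emit:
drive_tool:
  moves:
    - [[0.029, 0.012, 0], [0, 0, 0]]
    - [[0.057, 0.024, 0], [0, 0, 0]]
    - [[0.086, 0.037, 0], [0, 0, 0]]
    - [[0.115, 0.049, 0], [0, 0, 0]]
    - [[0.1435, 0.061, 0], [0, 0, 0]]

```text
t: 23.25
tool_pos: [0.4686, -0.0059, 0.0905]
orientation: [2.143, 2.297, 0.0]
force: [-0.1, -0.2, -0.7]
gripper_width: 0.0432
finger_force: 25.0
```

Emit:
drive_tool:
  moves:
    - [[0.029, 0.012, 0], [0, 0, 0]]
    - [[0.057, 0.024, 0], [0, 0, 0]]
    - [[0.086, 0.037, 0], [0, 0, 0]]
    - [[0.115, 0.049, 0], [0, 0, 0]]
    - [[0.1435, 0.061, 0], [0, 0, 0]]

```text
t: 23.75
tool_pos: [0.5195, 0.1415, 0.0905]
orientation: [-2.143, -2.297, 0.0]
force: [0.2, -0.3, -0.1]
gripper_width: 0.0432
finger_force: 25.0
```

Emit:
drive_tool:
  moves:
    - [[0.029, 0.012, 0], [0, 0, 0]]
    - [[0.057, 0.024, 0], [0, 0, 0]]
    - [[0.086, 0.037, 0], [0, 0, 0]]
    - [[0.115, 0.049, 0], [0, 0, 0]]
    - [[0.1435, 0.061, 0], [0, 0, 0]]

```text
t: 24.25
tool_pos: [0.5704, 0.2887, 0.0904]
orientation: [-2.143, -2.297, 0.0]
force: [0.6, 0.0, -0.8]
gripper_width: 0.0434
finger_force: 25.0
```

Emit:
drive_tool:
  moves:
    - [[0, 0, 0], [0, 0, 0]]
    - [[0, 0, 0], [0, 0, 0]]
    - [[0, 0, 0], [0, 0, 0]]

```text
t: 24.55
tool_pos: [0.5701, 0.2865, 0.0901]
orientation: [-2.144, -2.296, 0.001]
force: [0.7, -0.3, -0.3]
gripper_width: 0.0433
finger_force: 25.0
```

```bash
python3 look.py w10; python3 - <<'E'
from h import *
s=ctrl.sense(); print(s["finger_force"],go(s,[.571,.287,-.024],np.radians(4)))
E
```

```text
t 24.55 tcp [0.5701 0.2865 0.0901] ydir 3.92 q6 0.21 w 0.0433
[262. 115.] 0.022 2151 [566.8 351.8] [566.6 351.4] [42.4 42.4] 5.5
[262. 115.] 0.016 2151 [566.9 351.3] [566.7 350.9] [43.4 43.4] 5.5
[342. 149.] 0.022 1906 [637.8 328.4] [637.9 328. ] [41.5 43.1] 50.6
[342. 149.] 0.016 1906 [639.5 327.4] [639.7 327. ] [42.5 44.1] 50.6
[260. 255.] 0.022 5793 [574.4 218.2] [574.4 217.6] [83.5 96.4] 4.0
[260. 255.] 0.016 5793 [574.6 214.5] [574.6 213.9] [85.5 98.7] 4.0
24.999926816672087 (array([0.0006, 0.0008, 0.1142]), array([-0.0003,  0.0002, -0.0018]))
```

View pics/w10.png

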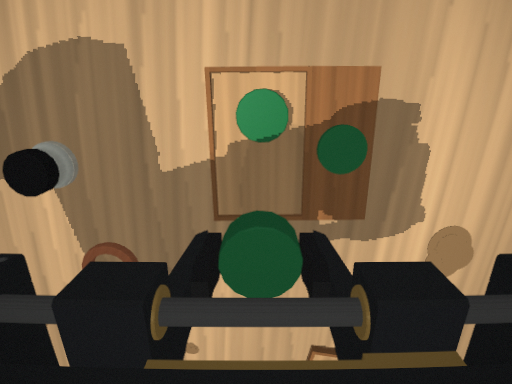

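Disc A lies in the well at (262,115). I'll place disc B 3 mm further in, about 61 mm from its fellow.

Emit:
drive_tool:
  moves:
    - [[0.003, -0.001, 0.025], [0, 0, 0]]
    - [[0.003, -0.001, 0.05], [0, 0, 0]]
    - [[0.003, -0.001, 0.075], [0, 0, 0]]
    - [[0.003, -0.001, 0.095], [0, 0, 0]]
    - [[0.003, -0.001, 0.1], [0, 0, 0]]

```text
t: 25.1
tool_pos: [0.5681, 0.2891, -0.012]
orientation: [-2.143, -2.294, 0.005]
force: [-0.4, 0.8, 0.1]
gripper_width: 0.0438
finger_force: 25.0
```

Emit:
drive_tool:
  moves:
    - [[0, 0, 0.004], [0, 0, 0]]
    - [[0, 0, 0.008], [0, 0, 0]]
    - [[0, 0, 0.012], [0, 0, 0]]
    - [[0, 0, 0.0138], [0, 0, 0]]
    - [[0, 0, 0.0138], [0, 0, 0]]

```text
t: 25.6
tool_pos: [0.5693, 0.2904, -0.0239]
orientation: [2.143, 2.297, 0.0]
force: [0.2, 0.0, -0.4]
gripper_width: 0.0433
finger_force: 25.0
```

Emit:
drive_tool:
  moves:
    - [[0, 0, 0], [0, 0, 0]]
    - [[0, 0, 0], [0, 0, 0]]
    - [[0, 0, 0], [0, 0, 0]]
    - [[0, 0, 0], [0, 0, 0]]
    - [[0, 0, 0], [0, 0, 0]]
  grip: 0.58

```text
t: 26.1
tool_pos: [0.5693, 0.2904, -0.0239]
orientation: [2.143, 2.297, 0.0]
force: [-0.0, 0.0, -0.5]
gripper_width: 0.0513
finger_force: 0.0
```

Emit:
drive_tool:
  moves:
    - [[0, 0, -0.01], [0, 0, 0]]
    - [[0, 0, -0.03], [0, 0, 0]]
    - [[0, 0, -0.06], [0, 0, 0]]
    - [[0, 0, -0.1], [0, 0, 0]]
    - [[0, 0, -0.13], [0, 0, 0]]

```text
t: 26.6
tool_pos: [0.5696, 0.2905, 0.1093]
orientation: [2.143, 2.296, 0.003]
force: [0.5, 0.2, -0.5]
gripper_width: 0.051
finger_force: 0.0
```

```bash
python3 look.py w11; python3 - <<'E'
from h import *
s=ctrl.sense(); print(go(s,[.446,-.011,s["tool_pos"][2]],np.radians(-1.2)))
E
```

```text
t 26.6 tcp [0.5696 0.2905 0.1093] ydir 3.96 q6 0.22 w 0.051
[262. 118.] 0.022 1834 [566.8 351.8] [566.7 351.5] [42.3 42.2] 49.3
[262. 118.] 0.016 1834 [566.9 351.3] [566.7 351. ] [43.2 43.2] 49.3
[336. 149.] 0.022 1639 [637.9 328.4] [637.7 328. ] [41.7 42.9] 52.1
[336. 149.] 0.016 1639 [639.5 327.4] [639.4 327. ] [42.6 43.9] 52.1
[259. 183.] 0.022 1621 [568.9 291.1] [569.  291.2] [41.8 46.3] 3.9
[259. 183.] 0.016 1621 [569.  289.3] [569.1 289.4] [42.7 47.4] 3.9
(array([-0.2928, -0.1461, -0.0021]), array([ 0.01  , -0.0027,  0.0901]))
```

Emit:
drive_tool:
  moves:
    - [[-0.029, -0.015, 0], [0, 0, 0]]
    - [[-0.059, -0.029, 0], [0, 0, 0]]
    - [[-0.088, -0.044, 0], [0, 0, 0]]
    - [[-0.117, -0.058, 0], [0, 0, 0]]
    - [[-0.1464, -0.073, 0], [0, 0, 0]]
  grip: 0.75

```text
t: 27.15
tool_pos: [0.506, 0.1382, 0.1066]
orientation: [2.143, 2.297, 0.001]
force: [0.8, -0.9, -0.3]
gripper_width: 0.0658
finger_force: 0.0
```

Converted, 0.09 rad is 0.0143.

Emit:
drive_tool:
  moves:
    - [[-0.029, -0.015, 0], [0, 0, 0.0143]]
    - [[-0.059, -0.029, 0], [0, 0, 0.0143]]
    - [[-0.088, -0.044, 0], [0, 0, 0.0143]]
    - [[-0.117, -0.058, 0], [0, 0, 0.0143]]
    - [[-0.1464, -0.073, 0], [0, 0, 0.0143]]

```text
t: 27.65
tool_pos: [0.4433, -0.0129, 0.1066]
orientation: [2.244, 2.198, 0.001]
force: [-1.0, 0.3, -0.1]
gripper_width: 0.0658
finger_force: 0.0
```

Emit:
drive_tool:
  moves:
    - [[0, 0, 0], [0, 0, 0]]
    - [[0, 0, 0], [0, 0, 0]]
    - [[0, 0, 0], [0, 0, 0]]

```text
t: 27.95
tool_pos: [0.4441, -0.0113, 0.1063]
orientation: [2.244, 2.198, 0.001]
force: [0.5, 0.6, -0.2]
gripper_width: 0.0663
finger_force: 0.0
```

```bash
python3 look.py w12
```

```text
t 27.95 tcp [ 0.4441 -0.0113  0.1063] ydir -1.17 q6 -0.27 w 0.0663
[261. 179.] 0.022 1922 [444.8  -6.6] [445.2  -7.1] [44.7 40.5] 87.6
[261. 179.] 0.016 1922 [444.8  -8.4] [445.1  -8.9] [45.7 41.4] 87.6
[377. 265.] 0.022 348 [ 566.8 -104.2] [ 569.2 -106.2] [13.  44.7] 36.7
[377. 265.] 0.016 348 [ 569.5 -108.2] [ 572.  -110.3] [13.3 45.7] 36.7
```

View pics/w12.png

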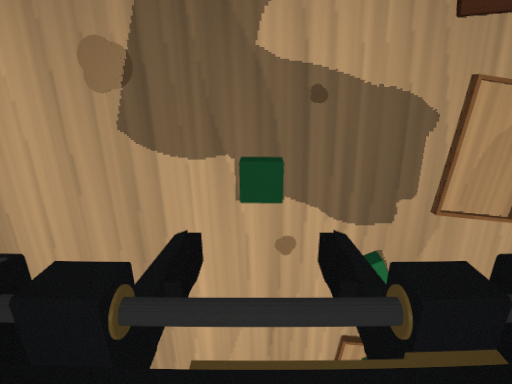

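The square at (261,179) is aligned with the fingers.

Emit:
drive_tool:
  moves:
    - [[0.002, 0.001, 0.04], [0, 0, 0]]
    - [[0.002, 0.001, 0.08], [0, 0, 0]]
    - [[0.002, 0.001, 0.11], [0, 0, 0]]
    - [[0.002, 0.001, 0.125], [0, 0, 0]]
    - [[0.002, 0.001, 0.125], [0, 0, 0]]

```text
t: 28.5
tool_pos: [0.4441, -0.0088, -0.0205]
orientation: [-2.241, -2.197, 0.003]
force: [-0.3, -0.9, 0.1]
gripper_width: 0.0661
finger_force: 0.0
```

Emit:
drive_tool:
  moves:
    - [[0, 0, 0.004], [0, 0, 0]]
    - [[0, 0, 0.008], [0, 0, 0]]
    - [[0, 0, 0.011], [0, 0, 0]]
    - [[0, 0, 0.011], [0, 0, 0]]
    - [[0, 0, 0.011], [0, 0, 0]]

```text
t: 29.0
tool_pos: [0.445, -0.0099, -0.0297]
orientation: [2.244, 2.198, 0.0]
force: [-0.2, -0.1, 0.3]
gripper_width: 0.0661
finger_force: 0.0
```

Emit:
drive_tool:
  moves:
    - [[0, 0, 0], [0, 0, 0]]
    - [[0, 0, 0], [0, 0, 0]]
    - [[0, 0, 0], [0, 0, 0]]
    - [[0, 0, 0], [0, 0, 0]]
    - [[0, 0, 0], [0, 0, 0]]
  grip: 0
  force: 25

```text
t: 29.5
tool_pos: [0.4449, -0.0099, -0.0299]
orientation: [2.245, 2.198, 0.0]
force: [0.1, -0.5, 1.7]
gripper_width: 0.0413
finger_force: 25.0
```

Emit:
drive_tool:
  moves:
    - [[0, 0, -0.01], [0, 0, 0]]
    - [[0, 0, -0.03], [0, 0, 0]]
    - [[0, 0, -0.06], [0, 0, 0]]
    - [[0, 0, -0.09], [0, 0, 0]]
    - [[0, 0, -0.12], [0, 0, 0]]

```text
t: 30.0
tool_pos: [0.4444, -0.0097, 0.0918]
orientation: [-2.245, -2.198, 0.0]
force: [-0.4, -0.4, -0.4]
gripper_width: 0.042
finger_force: 25.0
```

Emit:
drive_tool:
  moves:
    - [[0.006, 0.024, 0], [0, 0, 0]]
    - [[0.012, 0.048, 0], [0, 0, 0]]
    - [[0.017, 0.072, 0], [0, 0, 0]]
    - [[0.023, 0.096, 0], [0, 0, 0]]
    - [[0.029, 0.1195, 0], [0, 0, 0]]

```text
t: 30.5
tool_pos: [0.5656, 0.017, 0.0906]
orientation: [-2.245, -2.198, 0.0]
force: [0.3, 0.3, -2.0]
gripper_width: 0.0418
finger_force: 25.0
```

Converted, 0.11 rad is 0.0175.

Emit:
drive_tool:
  moves:
    - [[0.006, 0.024, 0], [0, 0, 0.0088]]
    - [[0.012, 0.048, 0], [0, 0, 0.0175]]
    - [[0.017, 0.072, 0], [0, 0, 0.0175]]
    - [[0.023, 0.096, 0], [0, 0, 0.0175]]
    - [[0.029, 0.1195, 0], [0, 0, 0.0175]]

```text
t: 31.0
tool_pos: [0.6856, 0.0435, 0.0906]
orientation: [-2.362, -2.071, 0.001]
force: [-0.3, -1.2, -1.5]
gripper_width: 0.0418
finger_force: 25.0
```

Emit:
drive_tool:
  moves:
    - [[0, 0, 0], [0, 0, 0]]
    - [[0, 0, 0], [0, 0, 0]]
    - [[0, 0, 0], [0, 0, 0]]

```text
t: 31.3
tool_pos: [0.6841, 0.043, 0.0903]
orientation: [-2.362, -2.071, 0.001]
force: [-0.2, -0.9, -0.8]
gripper_width: 0.0418
finger_force: 25.0
```

```bash
python3 look.py w13; python3 - <<'E'
from h import *
s=ctrl.sense(); print(s["finger_force"],go(s,[.685,.043,-.024],np.radians(-7.5)))
E
```

```text
t 31.3 tcp [0.6841 0.043  0.0903] ydir -7.51 q6 0.02 w 0.0418
[338. 217.] 0.022 1786 [752.9   6.7] [752.3   5.1] [42.9 41.4] 82.7
[338. 217.] 0.016 1786 [754.3   3.9] [753.7   2.2] [43.9 42.4] 82.7
[260. 253.] 0.022 6858 [675.1 -22.4] [674.9 -24.4] [94. 81.] 82.5
[260. 253.] 0.016 6858 [674.6 -25.9] [674.4 -28. ] [96.3 83. ] 82.5
24.999605203047395 (array([1.000e-04, 8.000e-04, 1.144e-01]), array([-0.0005,  0.0001, -0.0003]))
```

View pics/w13.png

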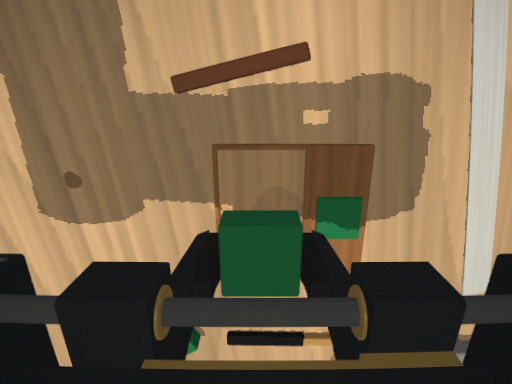

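Square over the tray (columns 213–372), aligned with it. Lowering.

Emit:
drive_tool:
  moves:
    - [[0, 0, 0.025], [0, 0, 0]]
    - [[0, 0, 0.05], [0, 0, 0]]
    - [[0, 0, 0.075], [0, 0, 0]]
    - [[0, 0, 0.095], [0, 0, 0]]
    - [[0, 0, 0.1], [0, 0, 0]]

```text
t: 31.85
tool_pos: [0.6833, 0.0431, -0.0119]
orientation: [-2.36, -2.069, 0.005]
force: [0.2, -0.6, -0.9]
gripper_width: 0.0417
finger_force: 25.0
```

Emit:
drive_tool:
  moves:
    - [[0, 0, 0.004], [0, 0, 0]]
    - [[0, 0, 0.008], [0, 0, 0]]
    - [[0, 0, 0.012], [0, 0, 0]]
    - [[0, 0, 0.014], [0, 0, 0]]
    - [[0, 0, 0.014], [0, 0, 0]]

```text
t: 32.35
tool_pos: [0.685, 0.0431, -0.0239]
orientation: [-2.362, -2.071, 0.0]
force: [0.5, 0.0, -1.1]
gripper_width: 0.042
finger_force: 25.0
```

Emit:
drive_tool:
  moves:
    - [[0, 0, 0], [0, 0, 0]]
    - [[0, 0, 0], [0, 0, 0]]
    - [[0, 0, 0], [0, 0, 0]]
    - [[0, 0, 0], [0, 0, 0]]
    - [[0, 0, 0], [0, 0, 0]]
  grip: 0.56

```text
t: 32.85
tool_pos: [0.685, 0.0432, -0.0239]
orientation: [2.362, 2.071, 0.0]
force: [0.3, -0.2, -0.4]
gripper_width: 0.0496
finger_force: 0.0
```

Emit:
drive_tool:
  moves:
    - [[0, 0, -0.01], [0, 0, 0]]
    - [[0, 0, -0.03], [0, 0, 0]]
    - [[0, 0, -0.06], [0, 0, 0]]
    - [[0, 0, -0.1], [0, 0, 0]]
    - [[0, 0, -0.13], [0, 0, 0]]

```text
t: 33.35
tool_pos: [0.6854, 0.0431, 0.1094]
orientation: [2.361, 2.07, 0.003]
force: [-0.9, 0.3, -0.2]
gripper_width: 0.0491
finger_force: 0.0
```

```bash
python3 look.py w14; python3 - <<'E'
from h import *
s=ctrl.sense(); print(go(s,[.561,-.124,s["tool_pos"][2]],np.radians(24)))
E
```

```text
t 33.35 tcp [0.6854 0.0431 0.1094] ydir -7.51 q6 0.02 w 0.0491
[259. 181.] 0.022 1916 [685.   45.4] [685.   44.9] [44.3 41.2] 82.4
[259. 181.] 0.016 1916 [684.8  43.6] [684.7  43.1] [45.2 42.2] 82.4
[332. 210.] 0.022 1604 [752.5   6. ] [752.4   5.2] [42.2 41.3] 83.0
[332. 210.] 0.016 1604 [753.8   3.3] [753.7   2.5] [43.1 42.2] 83.0
(array([-0.182 , -0.1035, -0.0012]), array([ 0.0105,  0.0026, -0.5497]))
```

Emit:
drive_tool:
  moves:
    - [[-0.018, -0.01, 0], [0, 0, 0]]
    - [[-0.036, -0.021, 0], [0, 0, 0]]
    - [[-0.055, -0.031, 0], [0, 0, 0]]
    - [[-0.073, -0.041, 0], [0, 0, 0]]
    - [[-0.091, -0.0518, 0], [0, 0, 0]]
  grip: 0.75

```text
t: 33.9
tool_pos: [0.6213, -0.0409, 0.1067]
orientation: [2.362, 2.071, 0.001]
force: [-0.4, 0.4, 0.1]
gripper_width: 0.0661
finger_force: 0.0
```

Converted, -0.55 rad is -0.0875.

Emit:
drive_tool:
  moves:
    - [[-0.018, -0.01, 0], [0, 0, -0.0175]]
    - [[-0.036, -0.021, 0], [0, 0, -0.035]]
    - [[-0.055, -0.031, 0], [0, 0, -0.0525]]
    - [[-0.073, -0.041, 0], [0, 0, -0.07]]
    - [[-0.091, -0.0518, 0], [0, 0, -0.0875]]

```text
t: 34.4
tool_pos: [0.5581, -0.1244, 0.1067]
orientation: [1.704, 2.638, 0.0]
force: [0.1, 0.3, -0.3]
gripper_width: 0.0659
finger_force: 0.0
```

Emit:
drive_tool:
  moves:
    - [[0, 0, 0], [0, 0, 0]]
    - [[0, 0, 0], [0, 0, 0]]
    - [[0, 0, 0], [0, 0, 0]]

```text
t: 34.7
tool_pos: [0.559, -0.1232, 0.1063]
orientation: [1.712, 2.633, 0.0]
force: [0.1, -0.1, -0.5]
gripper_width: 0.0666
finger_force: 0.0
```

```bash
python3 look.py w15
```

```text
t 34.7 tcp [ 0.559  -0.1232  0.1063] ydir 23.94 q6 -0.84 w 0.0666
[467.  73.] 0.022 3119 [681.6  42.4] [682.  42.] [47.9 50.5] 82.3
[467.  73.] 0.016 3119 [685.1  44.4] [685.5  44. ] [49.  51.6] 82.3
[493. 147.] 0.022 1697 [744.1  -0.8] [7.467e+02 5.000e-01] [41.7 44.5] 82.3
[493. 147.] 0.016 1697 [7.491e+02 3.000e-01] [751.7   1.6] [42.7 45.5] 82.3
[262. 184.] 0.022 1903 [ 560.2 -122.4] [ 560.3 -122.8] [40.6 44. ] 23.9
[262. 184.] 0.016 1903 [ 561.  -124.1] [ 561.1 -124.5] [41.5 45. ] 23.9
[203. 337.] 0.022 605 [ 574.1 -322. ] [ 572.6 -319.1] [46.4 29.8] 81.8
[203. 337.] 0.016 605 [ 575.2 -328.2] [ 573.6 -325.3] [47.4 30.5] 81.8
[266. 343.] 0.022 923 [ 645.6 -300.5] [ 645.5 -300.9] [75.3 27.3] 81.8
[266. 343.] 0.016 923 [ 648.3 -306.2] [ 648.2 -306.6] [77. 28.] 81.8
```

View pics/w15.png

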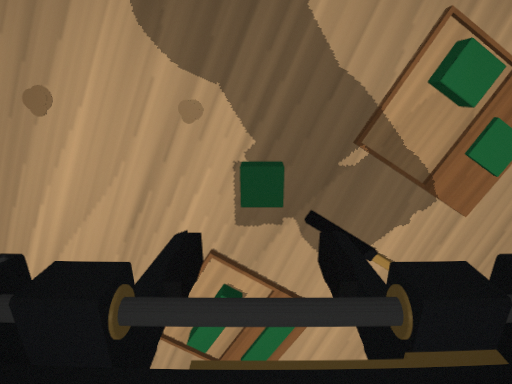

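The square at (262,184) is aligned. The knife tip at (308,215) is about 25 mm beside the finger line, so I'll narrow the opening a little.

Emit:
drive_tool:
  moves:
    - [[-0.0015, 0.001, 0.04], [0, 0, 0]]
    - [[-0.0015, 0.001, 0.08], [0, 0, 0]]
    - [[-0.0015, 0.001, 0.11], [0, 0, 0]]
    - [[-0.0015, 0.001, 0.125], [0, 0, 0]]
    - [[-0.0015, 0.001, 0.125], [0, 0, 0]]
  grip: 0.67

```text
t: 35.25
tool_pos: [0.5593, -0.1237, -0.021]
orientation: [-1.709, -2.631, 0.001]
force: [-0.4, -0.3, -0.3]
gripper_width: 0.0588
finger_force: 0.0
```

Emit:
drive_tool:
  moves:
    - [[0, 0, 0.004], [0, 0, 0]]
    - [[0, 0, 0.008], [0, 0, 0]]
    - [[0, 0, 0.011], [0, 0, 0]]
    - [[0, 0, 0.011], [0, 0, 0]]
    - [[0, 0, 0.011], [0, 0, 0]]

```text
t: 35.75
tool_pos: [0.5602, -0.1248, -0.0296]
orientation: [1.711, 2.634, 0.0]
force: [-0.1, -0.1, -0.5]
gripper_width: 0.0587
finger_force: 0.0
```

Emit:
drive_tool:
  moves:
    - [[0, 0, 0], [0, 0, 0]]
    - [[0, 0, 0], [0, 0, 0]]
    - [[0, 0, 0], [0, 0, 0]]
    - [[0, 0, 0], [0, 0, 0]]
    - [[0, 0, 0], [0, 0, 0]]
  grip: 0
  force: 25

```text
t: 36.25
tool_pos: [0.5602, -0.1248, -0.0298]
orientation: [1.711, 2.635, 0.0]
force: [-0.0, -0.1, 2.8]
gripper_width: 0.0416
finger_force: 25.0
```

Emit:
drive_tool:
  moves:
    - [[0, 0, -0.01], [0, 0, 0]]
    - [[0, 0, -0.03], [0, 0, 0]]
    - [[0, 0, -0.06], [0, 0, 0]]
    - [[0, 0, -0.09], [0, 0, 0]]
    - [[0, 0, -0.12], [0, 0, 0]]

```text
t: 36.75
tool_pos: [0.5598, -0.1246, 0.0917]
orientation: [-1.711, -2.635, 0.0]
force: [0.3, -0.1, -0.7]
gripper_width: 0.0415
finger_force: 25.0
```

Converted, 0.55 rad is 0.0875.

Emit:
drive_tool:
  moves:
    - [[0.01, 0.03, 0], [0, 0, 0.0175]]
    - [[0.02, 0.06, 0], [0, 0, 0.035]]
    - [[0.029, 0.09, 0], [0, 0, 0.0525]]
    - [[0.039, 0.12, 0], [0, 0, 0.07]]
    - [[0.0484, 0.149, 0], [0, 0, 0.0875]]

```text
t: 37.25
tool_pos: [0.6771, -0.0188, 0.0905]
orientation: [-2.366, -2.066, 0.0]
force: [-0.2, -0.3, -1.6]
gripper_width: 0.0418
finger_force: 25.0
```

Emit:
drive_tool:
  moves:
    - [[0, 0, 0], [0, 0, 0]]
    - [[0, 0, 0], [0, 0, 0]]
    - [[0, 0, 0], [0, 0, 0]]

```text
t: 37.55
tool_pos: [0.6758, -0.0205, 0.0902]
orientation: [-2.361, -2.071, 0.001]
force: [0.1, 0.2, -1.2]
gripper_width: 0.0421
finger_force: 25.0
```

```bash
python3 look.py w16; python3 - <<'E'
from h import *
s=ctrl.sense(); print(s["finger_force"],go(s,[.677,-.019,-.024],np.radians(-7.5)))
E
```

```text
t 37.55 tcp [ 0.6758 -0.0205  0.0902] ydir -7.48 q6 -0.07 w 0.0421
[261. 115.] 0.022 2536 [684.8  44.2] [684.8  43.8] [40.7 41.5] 82.5
[261. 115.] 0.016 2536 [684.8  43.8] [684.8  43.3] [41.7 42.5] 82.5
[344. 152.] 0.022 2212 [752.1   4.1] [752.    3.6] [40.5 41.4] 82.8
[344. 152.] 0.016 2212 [753.6   2.7] [753.5   2.2] [41.5 42.4] 82.8
[260. 255.] 0.022 6846 [666.6 -88.1] [666.3 -90.1] [94.5 81.1] 82.6
[260. 255.] 0.016 6846 [666.1 -91.7] [665.8 -93.8] [96.8 83.1] 82.6
24.999984288588166 (array([0.0018, 0.001 , 0.1143]), array([-0.0004,  0.0001, -0.0003]))
```

Emit:
drive_tool:
  moves:
    - [[0.002, 0.001, 0.025], [0, 0, 0]]
    - [[0.002, 0.001, 0.05], [0, 0, 0]]
    - [[0.002, 0.001, 0.075], [0, 0, 0]]
    - [[0.002, 0.001, 0.095], [0, 0, 0]]
    - [[0.002, 0.001, 0.1], [0, 0, 0]]

```text
t: 38.1
tool_pos: [0.6761, -0.0186, -0.0119]
orientation: [-2.36, -2.069, 0.004]
force: [0.3, 0.3, -0.6]
gripper_width: 0.0417
finger_force: 25.0
```

Emit:
drive_tool:
  moves:
    - [[0, 0, 0.004], [0, 0, 0]]
    - [[0, 0, 0.008], [0, 0, 0]]
    - [[0, 0, 0.012], [0, 0, 0]]
    - [[0, 0, 0.014], [0, 0, 0]]
    - [[0, 0, 0.014], [0, 0, 0]]

```text
t: 38.6
tool_pos: [0.6777, -0.018, -0.0239]
orientation: [2.362, 2.071, 0.0]
force: [0.0, -0.1, -1.7]
gripper_width: 0.0419
finger_force: 25.0
```

Emit:
drive_tool:
  moves:
    - [[0, 0, 0], [0, 0, 0]]
    - [[0, 0, 0], [0, 0, 0]]
    - [[0, 0, 0], [0, 0, 0]]
    - [[0, 0, 0], [0, 0, 0]]
    - [[0, 0, 0], [0, 0, 0]]
  grip: 0.56

```text
t: 39.1
tool_pos: [0.6778, -0.0181, -0.0239]
orientation: [2.362, 2.071, 0.0]
force: [0.7, 0.4, 0.9]
gripper_width: 0.0494
finger_force: 0.0
```

Emit:
drive_tool:
  moves:
    - [[0, 0, -0.01], [0, 0, 0]]
    - [[0, 0, -0.03], [0, 0, 0]]
    - [[0, 0, -0.06], [0, 0, 0]]
    - [[0, 0, -0.1], [0, 0, 0]]
    - [[0, 0, -0.14], [0, 0, 0]]

```text
t: 39.6
tool_pos: [0.6775, -0.018, 0.1182]
orientation: [-2.362, -2.071, 0.0]
force: [0.9, -0.4, -0.3]
gripper_width: 0.0491
finger_force: 0.0
```

Emit:
drive_tool:
  moves:
    - [[0, -0.04, 0], [0, 0, 0]]
    - [[0, -0.08, 0], [0, 0, 0]]
    - [[0, -0.12, 0], [0, 0, 0]]
    - [[0, -0.16, 0], [0, 0, 0]]
    - [[0, -0.2, 0], [0, 0, 0]]

```text
t: 40.1
tool_pos: [0.4779, 0.0083, 0.1168]
orientation: [2.361, 2.071, 0.001]
force: [0.2, -0.6, -0.1]
gripper_width: 0.0494
finger_force: 0.0
```

Emit:
drive_tool:
  moves:
    - [[0, -0.03, 0], [0, 0, 0]]
    - [[0, -0.06, 0], [0, 0, 0]]
    - [[0, -0.08, 0], [0, 0, 0]]
    - [[0, -0.08, 0], [0, 0, 0]]
    - [[0, -0.08, 0], [0, 0, 0]]

```text
t: 40.6
tool_pos: [0.4011, 0.0183, 0.1168]
orientation: [2.361, 2.07, 0.002]
force: [0.0, 0.8, 0.8]
gripper_width: 0.0494
finger_force: 0.0
```

```bash
python3 - <<'E'
from h import *
im,d=vision.get_image("top");c=cam("top"); cv2.imwrite("pics/top9.png",im)
for g in greens(im,c): 
    if g[1]==.022: print(*g)
for q,z in(("flux_jar",.042),("foil_roll",.01)):
    for r in vision.outline_of("top",q): print(q,r["confidence"],r["location"])
E
```

```text
[248. 105.] 0.022 229 [753.1   1. ] [753.2   1. ] [39.5 41.2] 83.8
[232. 130.] 0.022 265 [685.4  42.5] [685.6  42.6] [39.7 45.2] 82.4
[257. 133.] 0.022 258 [678.6 -19.7] [678.4 -19.9] [39.2 44.9] 82.1
[368. 143.] 0.022 298 [ 649.2 -304.8] [ 649.4 -304.5] [81.7 25.1] 81.6
[120. 149.] 0.022 223 [640.8 322.7] [640.9 322.9] [40. 39.] 89.4
[367. 169.] 0.022 358 [ 578.3 -296.4] [ 578.3 -296.2] [85.5 28.2] 81.4
[133. 176.] 0.022 252 [571.1 287.8] [571.2 288.2] [45.3 39.4] 44.8
[108. 177.] 0.022 261 [568.8 348.9] [569.4 348.9] [43.4 43.6] 2.7
flux_jar 0.62 [125.5, 256.7]
foil_roll 0.81 [171.8, 232.3]
foil_roll 0.74 [367.5, 168.5]
```

View pics/top9.png

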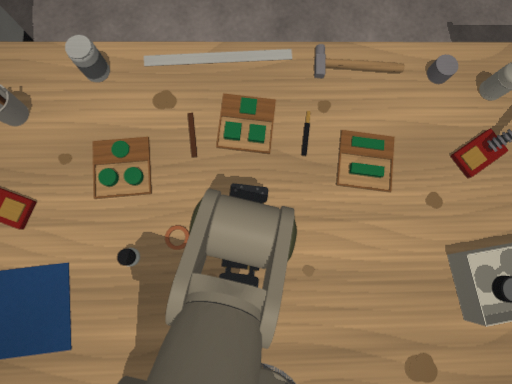

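The final view shows all five pieces flat in the right trays: squares at (232,130) and (257,133), discs at (108,177) and (133,176), and the bar at (367,169). The jar at (127,257) and the foil roll at (177,237) haven't moved.

```bash
python3 -c "
from rig import ticket
print(ticket.hand_in())"
```

```text
the job is handed in; nothing more can be done
None
```

The job is handed in: the final camera view showed all five glass pieces flat in their matching trays and the flux jar and foil roll where they began, at about 41 s of the 104 s allowed; hand-in returned no verdict.

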